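Ready the telescopic algae scraper for a new blade

TASK

On the scraper dock, slide the flat cover fully home over the spare-blade compartment, which uncovers the release button, and press that button right down so that it stays down. Then take the scraper by its black grip and pull the telescopic handle out past its first stop to its second stop, fully extended. Finish while holding it there: keep gripping the scraper, still, against its return spring and do not let go; leave the other things on the shelf where they are.

Things in the scene. Friction and masses are not known exactly. Their poses are not given: they have to be found in the camera images.
- dock: Grey plastic scraper dock, screwed down, a block 160 x 90 x 75 high (x, y, z). Origin: centre of its underside; z up. Its x axis runs along the telescopic handle and points out to the scraper head; the handle leaves the x = +80 face, its axis at y = 0, z = 42. Two rails 8 wide on the deck (z = 75) run along x at y = +-37, x = -72 to +64, up to z = 92, 66 apart inside.
- compartment (a point): Centre of the mouth of the open spare-blade compartment in the dock's deck, at dock x = -36, y = 0, z = 75: a well 64 (x) x 58 (y), 20 deep, that the cover must close.
- cover (a joint): Slide of the flat white plastic cover, in m: 0 = fully home over the blade compartment (hard stop), 0.062 = fully open, lying over the button so that it cannot be reached. Starts at 0.046 to 0.062. It closes towards the dock's -x with about 1.5 N and stays where left.
- cover_fin (a point): Centre of the top edge of the cover's upright grip fin, at dock x = -35 mm + cover value, y = 0, z = 118. Fin: 10 thick (dock x), 36 wide (dock y), standing 28 above the middle of the cover plate. Plate: 62 (x) x 64 (y) x 4, its top at dock z = 90. Axes as the dock's.
- button (a joint): Travel of the release button, in m: 0 = up, 0.006 = fully down. Pressed straight down with 3 to 4 N it moves and then stays down by itself. From about 4 mm down it frees the handle; before that the handle is locked in.
- button_top (a point): Centre of the button's flat round top, diameter 28, at dock x = +27, y = 0, z = 83 when up and z = 77 when fully down (deck at 75). Hidden under the cover until the cover is home.
- scraper: Outer end of the handle: a black rubber grip bar 60 x 20 x 24 (x, y, z), then a white scraper head 12 x 76 x 30 at x = +30 to +42 and a thin blade to x = +51. Origin: centre of the grip bar. Pushed in, it lies at dock x = +120, y = 0, z = 42, the grip starting 10 off the dock's face. Axes as the dock's; it moves only along dock x, by tip_section + middle_section, 120 in all.
- tip_section (a joint): Extension of the thin inner tube out of the middle tube, in m, 0 (in) to 0.060. It comes out first, at a pull of about 3.5 N; its end at 0.060 is the first stop. A spring draws it back in as soon as it is let go.
- middle_section (a joint): Extension of the middle tube out of the dock, in m, 0 (in) to 0.060. It comes out once the inner tube is at its stop, at a pull of about 6 N; its end at 0.060 is the second stop, where the whole handle is out by 120 mm. A spring draws it back in as soon as it is let go.
- flake_tub: Bystander: closed green plastic tub, diameter 76, 88 high. Origin under its centre.
- feeding_dish: Bystander: glass feeding dish, diameter 80, 22 high. Origin under its centre.
- shrimp_cave: Bystander: grey ceramic half-barrel cave, 70 x 80 x 51. Origin under its centre.
- tweezer: Bystander: steel planting tweezer, 210 long (its x) x 20 x 6, lying flat. Origin under its middle.
- algae_magnet: Bystander: white algae magnet, 65 x 45, 36 high with its grip. Origin under its centre.

How it is judged:
By the outcome, as a careful person would: the job done as asked, in the order asked, and still so for the second after the job is handed in, while the arm keeps its last pose, push and grip.
It also fails if it takes over 51 s, if anything falls off the work surface, if the arm or the gripper's body presses on something with over 40 N, if the wrist force passes 120 N, or if a joint passes its speed limit or range.

ROBOT

A 6-joint arm with a two-finger parallel gripper is mounted at the origin on the work surface. World frame = base frame: x ahead of the robot, y to its left, z up, the work surface at z = 0. Lengths are in m, angles in rad, forces in N, time in s.
With the tool pointing down it reaches from about 0.325 to 1 m from the base axis. Payload 5.1 kg.
Tool frame: the origin (TCP) lies on the centre line of the jaws, within the pads' length; the fingertips stand 25 mm ahead of it and the grasp point (between the pads) lies 6 mm ahead of it (arm.nose_length is the x of the fingertips in the tool frame, in m); x points along the fingers, y is the direction in which the jaws open and shut, and the axes are right-handed (so a half turn about x gives the same grasp; the last joint's range is limited). The gripper opens to 85 mm and grips with 20 to 120 N. Pads are 22 mm wide; open, the fingers measure 114 mm over their backs; the gripper's body (76 mm by 85 mm) begins 54 mm behind the grasp point. The pads swing forward as they close: fully open they stand 13 mm farther back than shut.
Start: joints at [-1.268, 0.124, 1.65, -0, 1.367, -0.083], TCP at [0.245, -0.602, 0.236] pointing down, gripper open.
Joint ranges: [-2.61, 2.61], [-1.02, 2.33], [0.03, 2.71], [-1.35, 4.49], [0.32, 2.68], [-2.91, 2.91]. Speed limits (rad/s): [2.57, 2.57, 3.14, 3.14, 3.14, 3.14].

INTERFACE

Orientations are given as a unit quaternion [x, y, z, w].
In Python, from cell import status, cams, ticket, arm gives the robot as it stands.
- The arm moves only by the tool play_rows, never from a script. Its argument "moves" is a list of rows, each an object with "delta_pos": the shift along the tool's x, y, z in units of 25 mm (1.0 is 25 mm), a list of three; "yaw": the turn about the tool's x in units of 5 degrees (1.0 is 5 degrees). In form: [{"delta_pos": [x, y, z], "yaw": yaw}, ...]. A call has 1 to 10 rows; each row shifts and turns the commanded pose from where the row before left it, along the tool's axes as they then stand; what a row does not reach is not made up. A row lasts 1/12 s, in which the tool goes at most 41.7 mm and 7.16 degrees, less where a joint would pass 70% of its speed; a pose out of reach is approached as far as the arm can. A call is refused whole if a number of a shift passes 1 or a number of a turn 1, either way. A call with a gripper value outside its range is refused whole. "fingers" is the finger opening in mm, from 0 to 85.4, set as the call begins (left out, the last holds). The fingers move at their own pace and stop on an object; the grip force is fixed at half the most. Time passes only in rows, so rows that do not move let the fingers close. It gives the time, the measured TCP pose, the force and the opening at its end, in the units of the state.
- status.get_obs(): the state, without advancing time (a new reading comes with each control period).
- cams.snapshot(name): name is "side" or "top" or "wrist"; returns the picture (384x512x3 uint8, blue, green, red); there is no depth.
- cams.calibration(name): a dict with "K" (3x3 intrinsics, pixels), "origin" and "rotation" of the camera in the world. Camera axes: x right, y up, looking along -z (the intrinsics and any distortion apply to the point x, -y, -z); pixel columns grow to the right and rows downward; lengths in m; the calibration is good to about 2 mm. A picture is of the moment at which its call begins: read the wrist's pose just before it. calibration takes no time and is no camera call; for the wrist camera it gives the pose at the moment of the call.
- ticket.sign_off(): hands the job in, once; it reports no verdict.
The state is a dict: "t": time; "qpos": joint angles; "joint_velocities": joint speeds; "joint_torque": joint torques, N m; "tool_pos": TCP position; "tcp_rot": TCP orientation; "contact_force": force on the tool from outside, world axes, zero at the start; "torque": the same for the moment, N m; "grip_width": finger opening in m.
Only numpy, scipy, OpenCV 4.12 (cv2) and the standard library are available. Lean on these libraries where they do the work, as an engineer would, in place of code of your own. Each camera call takes 0.05 s, during which the arm holds its last target.

## Working session

There is one attempt and no reset: what is moved stays moved. The work goes in short steps, Python scripts to look and compute and a tool call to move; the robot and the scene stay as the last step left them, time stands still between calls to the robot, and variables do not carry over. Pictures are saved under pics/ and viewed, and the job is handed in when it is done.

Besides the shell and the picture viewer there is one more tool, called by a JSON object that holds its "method" and its "body", one argument or row to a line. play_rows: Moves the arm, as the interface text tells. Its arguments: {"type":"object","properties":{"moves":{"type":"array"},"fingers":{"type":"number"}},"required":["moves"]}

```bash
mkdir -p pics; ls; python3 - <<'E'
from cell import status,cams,ticket,arm
import cv2
o=status.get_obs();print(o)
for n in ["side","top","wrist"]:
    c=cams.calibration(n);print(n,c)
    cv2.imwrite(f"pics/{n}0.png",cams.snapshot(n))
E
```

```text
pics
{'t': 0.0, 'qpos': array([-1.26760859e+00,  1.24522827e-01,  1.65164396e+00,  1.99191622e-05,
        1.36748367e+00, -8.26206893e-02]), 'joint_velocities': array([ 4.88635898e-04, -2.47035275e-03, -9.57351353e-04, -5.54577567e-05,
       -6.04095182e-04,  2.04842669e-03]), 'joint_torque': array([ 8.31188154e-04, -4.23614681e+01, -3.65450907e+01, -3.28804708e-05,
        6.86976287e-03, -1.34086253e-05]), 'tool_pos': array([ 0.24439104, -0.6016765 ,  0.23445929]), 'tcp_rot': array([-0.69391777, -0.13628188,  0.69406421, -0.13483412]), 'contact_force': array([-0.05181774, -0.11386185,  0.29556592]), 'torque': array([ 0.00764876, -0.00968457,  0.02814911]), 'grip_width': 0.08549447245445194}
side {'K': array([[442.56195423,   0.        , 252.3425979 ],
       [  0.        , 442.56195423, 191.84879265],
       [  0.        ,   0.        ,   1.        ]]), 'origin': array([0.50162033, 0.9607288 , 0.99464434]), 'rotation': array([-0.02251757,  0.38549273,  0.92158589, -0.039595  ])}
top {'K': array([[480.71586117,   0.        , 259.36977281],
       [  0.        , 480.71586117, 189.48782651],
       [  0.        ,   0.        ,   1.        ]]), 'origin': array([0.36810464, 0.02935557, 1.26779575]), 'rotation': array([-0.06778143,  0.06334442,  0.70789708, -0.70019632])}
wrist {'K': array([[329.95074204,   0.        , 255.45963859],
       [  0.        , 329.95074204, 193.26447057],
       [  0.        ,   0.        ,   1.        ]]), 'origin': array([ 0.30779291, -0.57680182,  0.37154938]), 'rotation': array([-0.11260418,  0.07697069, -0.55337833,  0.82168621])}
```

View pics/side0.png

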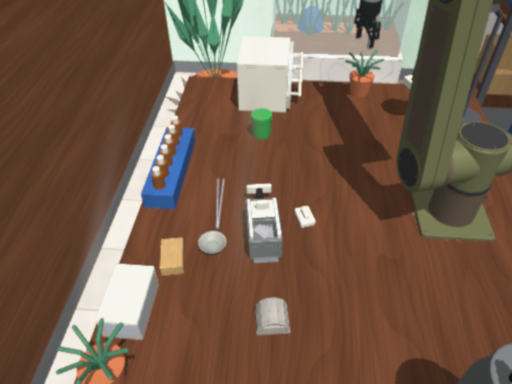

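View pics/top0.png

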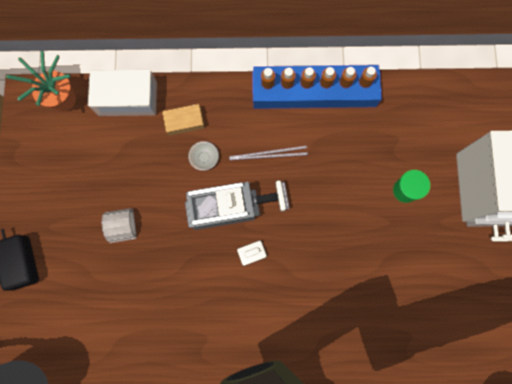

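View pics/wrist0.png

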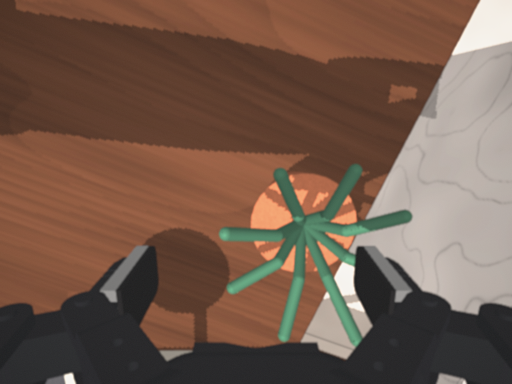

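```bash
cat > h.py <<'E'
import numpy as np,cv2
from scipy.spatial.transform import Rotation as R
from cell import status,cams,ticket,arm
def proj(n,P,c=None):
    c=c or cams.calibration(n); p=R.from_quat(c["rotation"]).inv().apply(np.atleast_2d(P)-c["origin"])
    q=np.c_[p[:,0],-p[:,1],-p[:,2]]@c["K"].T; return q[:,:2]/q[:,2:]
def ray(n,uv,z,c=None):
    c=c or cams.calibration(n); K=c["K"];uv=np.atleast_2d(uv)
    d=np.c_[(uv[:,0]-K[0,2])/K[0,0],-(uv[:,1]-K[1,2])/K[1,1],-np.ones(len(uv))]
    d=R.from_quat(c["rotation"]).apply(d); o=c["origin"]
    return o+d*((z-o[2])/d[:,2])[:,None]
def crop(n,f,x0,y0,x1,y1,s,im=None):
    im=cams.snapshot(n) if im is None else im
    cv2.imwrite(f,cv2.resize(im[y0:y1,x0:x1],None,fx=s,fy=s,interpolation=cv2.INTER_CUBIC)); return im
E
python3 - <<'E'
from h import *
crop("top","pics/t1.png",175,165,305,275,6,cv2.imread("pics/top0.png"))
crop("side","pics/s1.png",230,170,330,270,6,cv2.imread("pics/side0.png"))
for n in("top","side"):
  c=cams.calibration(n);print(n,R.from_quat(c["rotation"]).as_matrix().round(2))
E
```

```text
top [[-0.01  0.98 -0.18]
 [-1.   -0.01 -0.01]
 [-0.01  0.18  0.98]]
side [[-1.    0.06 -0.07]
 [-0.09 -0.7   0.71]
 [-0.01  0.71  0.7 ]]
```

View pics/t1.png

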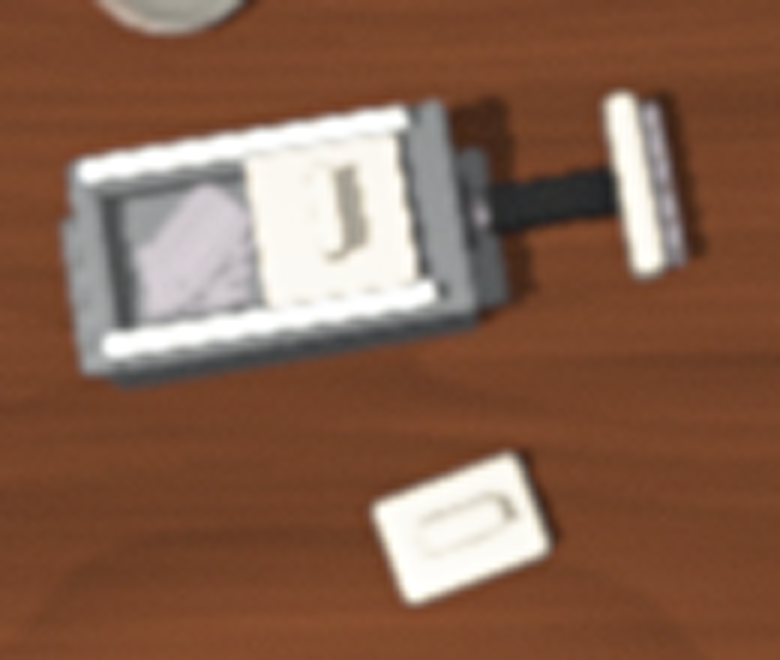

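View pics/s1.png

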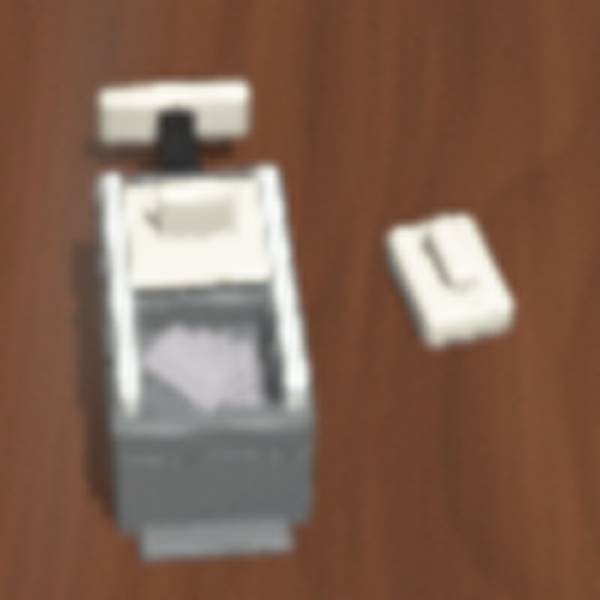

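```bash
python3 - <<'E'
from h import *
for n,b in(("top",(175,165,305,240)),("side",(230,170,285,270))):
  im=cv2.imread(f"pics/{n}0.png");x0,y0,x1,y1=b
  s=cv2.resize(im[y0:y1,x0:x1],None,fx=4,fy=4,interpolation=cv2.INTER_CUBIC)
  m=(s.min(2)>228).astype(np.uint8)
  cs,_=cv2.findContours(m,0,1)
  L=[]
  for c in cs:
    if cv2.contourArea(c)<150: continue
    r=cv2.minAreaRect(c); p=cv2.boxPoints(r)/4+[x0,y0]-.375
    print(n,cv2.contourArea(c),p.round(1).tolist()); W=ray(n,p,.092)
    print(W.round(4).tolist(), W.mean(0).round(4))
  crop(n,f"pics/m_{n}.png",0,0,m.shape[1],m.shape[0],1.5,m*255)
E
```

```text
top 14596.5 [[186.9, 191.7], [241.4, 182.7], [246.8, 215.0], [192.3, 224.1]]
[[0.5854, 0.216, 0.092], [0.6069, 0.0803, 0.092], [0.5254, 0.0673, 0.092], [0.5044, 0.2013, 0.092]] [0.5555 0.1412 0.092 ]
top 1194.0 [[276.1, 181.6], [279.3, 181.0], [284.3, 208.6], [281.0, 209.2]]
[[0.6086, -0.0064, 0.092], [0.61, -0.0145, 0.092], [0.5404, -0.0254, 0.092], [0.539, -0.0174, 0.092]] [ 0.5745 -0.0159  0.092 ]
side 5444.0 [[247.2, 199.7], [277.1, 197.3], [280.2, 234.0], [250.2, 236.5]]
[[0.606, 0.0822, 0.092], [0.5214, 0.0655, 0.092], [0.5064, 0.2016, 0.092], [0.5847, 0.2165, 0.092]] [0.5546 0.1415 0.092 ]
side 465.0 [[248.3, 184.9], [269.8, 183.6], [269.9, 185.8], [248.4, 187.1]]
[[0.6089, 0.0208, 0.092], [0.5459, 0.0105, 0.092], [0.5449, 0.0199, 0.092], [0.6076, 0.0302, 0.092]] [0.5768 0.0203 0.092 ]
```

```bash
cat >> h.py <<'E'
TH=np.radians(-90+8.9); O=np.array([.5556,.1373,0]); U=np.array([np.cos(TH),np.sin(TH),0]);V=np.array([-U[1],U[0],0])
def D(x,y,z): return O+U*x/1e3+V*y/1e3+[0,0,z/1e3]
def toD(P): d=np.atleast_2d(P)-O; return np.c_[d@U,d@V,d[:,2]]*1e3
E
python3 - <<'E'
from h import *
print(toD(ray("top",[[280.2,195.1]],.057)),toD(ray("top",[[217.7,203.7],[175+405/6,165+207/6]],.09)))
print(toD(ray("side",[[230+200/6,170+285/6]],.09)))
for n,b in(("top",(175,165,305,240)),("side",(230,170,285,270))):
  im=cv2.imread(f"pics/{n}0.png");x0,y0,x1,y1=b;s=6
  a=cv2.resize(im[y0:y1,x0:x1],None,fx=s,fy=s,interpolation=cv2.INTER_CUBIC)
  c=57
  P=[D(x,y,42) for x in(90,150) for y in(-10,10)]+[D(x,y,75)for x in(-80,80)for y in(-45,45)]+[D(x,y,57)for x in(150,162)for y in(-38,38)]+[D(x,y,118)for x in(-40+c,-30+c)for y in(-18,18)]
  for p in proj(n,P): cv2.circle(a,tuple(((p-[x0,y0]+.5)*s).astype(int).tolist()),3,(0,0,255),-1)
  cv2.imwrite(f"pics/o_{n}.png",a)
E
```

```text
[[156.56645866   0.58894808  57.        ]] [[-2.17841634 -0.5201999  90.        ]
 [60.18239114 -0.31082824 90.        ]]
[[-7.46418166  0.82569867 90.        ]]
```

View pics/o_top.png

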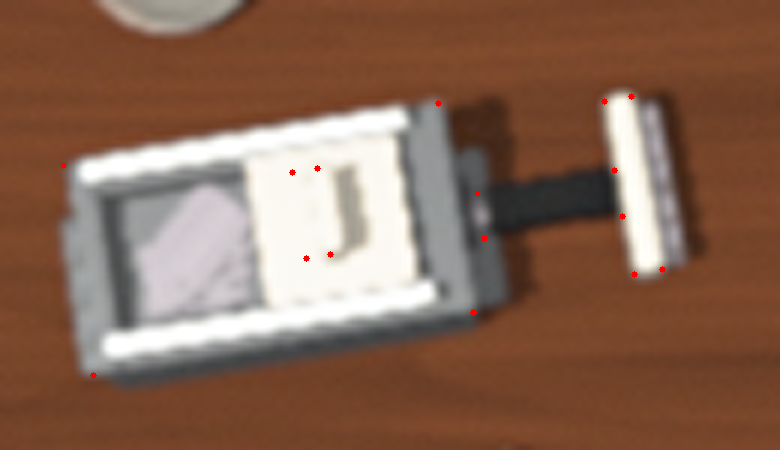

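View pics/o_side.png

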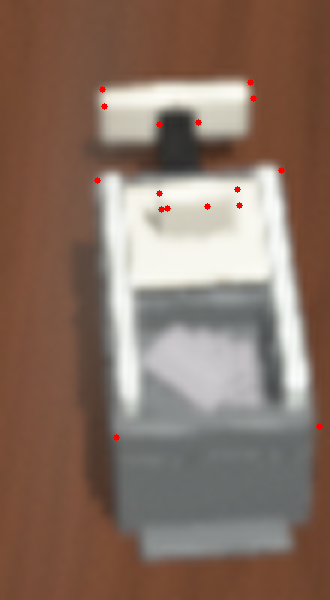

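```bash
cat >> h.py <<'E'
def plan(P,yaw=True):
    o=status.get_obs();r=R.from_quat(o["tcp_rot"]);M=r.as_matrix()
    ty=M[:,1]; t=V if ty@V>0 else -V
    a=np.degrees(np.arctan2(np.cross(ty,t)@M[:,0],ty@t))
    # shift expressed in the target-aligned axes
    M2=(R.from_rotvec(np.radians(a)*M[:,0])*r).as_matrix()
    print("t",round(o["t"],2),"tcpD",toD(o["tool_pos"]).round(1),"F(dock)",np.round([o["contact_force"]@U,o["contact_force"]@V,o["contact_force"][2]],1),"grip",round(o["grip_width"]*1e3,1),"toolx",M[:,0].round(3))
    d=P-o["tool_pos"]
    print("yaw units",a/5,"shift now-axes units",(M.T@d/.025).round(2),"after-yaw axes",(M2.T@d/.025).round(2))
E
python3 - <<'E'
from h import *
plan(D(57,0,160)); print(D(57,0,160))
M=R.from_quat(status.get_obs()["tcp_rot"]).as_matrix();print(M.round(3))
print(ray("top",[[474,222],[500,236],[460,150]],.15).round(3), arm.nose_length)
E
```

```text
t 0.15 tcpD [[ 682.  -421.8  234.7]] F(dock) [-0.1  0.2 -0.5] grip 85.5 toolx [-0.001  0.002 -1.   ]
yaw units -15.359284828395825 shift now-axes units [  3.03 -20.48 -22.14] after-yaw axes [  3.03  16.87 -25.  ]
[0.56441849 0.08098629 0.16      ]
[[-0.001  0.376 -0.927]
 [ 0.002 -0.927 -0.376]
 [-1.    -0.002 -0.   ]]
[[ 0.495 -0.464  0.15 ]
 [ 0.462 -0.521  0.15 ]
 [ 0.669 -0.446  0.15 ]] 0.025
```

{"method": "play_rows", "body": {
  "moves": [
    {"delta_pos": [0,0,0],"yaw": -1},
    {"delta_pos": [0,0,0],"yaw": -1},
    {"delta_pos": [0,0,0],"yaw": -1},
    {"delta_pos": [0,0,0],"yaw": -1},
    {"delta_pos": [0,0,0],"yaw": -1},
    {"delta_pos": [0,0,0],"yaw": -1},
    {"delta_pos": [0,0,0],"yaw": -1},
    {"delta_pos": [0,0,0],"yaw": -1}
  ],
  "fingers": 0
}}

```text
t: 0.82
tool_pos: [0.2445, -0.602, 0.2352]
tcp_rot: [0.605, 0.366, -0.605, 0.366]
contact_force: [-0.3, -0.9, -0.2]
grip_width: -0.0004
```

{"method": "play_rows", "body": {
  "moves": [
    {"delta_pos": [0,0,0],"yaw": -1},
    {"delta_pos": [0,0,0],"yaw": -1},
    {"delta_pos": [0,0,0],"yaw": -1},
    {"delta_pos": [0,0,0],"yaw": -1},
    {"delta_pos": [0,0,0],"yaw": -1},
    {"delta_pos": [0,0,0],"yaw": -1},
    {"delta_pos": [0,0,0],"yaw": -1},
    {"delta_pos": [0,0,0],"yaw": -0.36}
  ]
}}

```text
t: 1.48
tool_pos: [0.2445, -0.602, 0.2352]
tcp_rot: [0.459, 0.538, -0.459, 0.538]
contact_force: [0.4, 0.1, 0.0]
grip_width: 0.0002
```

```bash
python3 - <<'E'
from h import *
plan(D(57,0,165)); print(status.get_obs()["qpos"].round(2))
E
```

```text
t 1.48 tcpD [[ 682.2 -421.7  235.2]] F(dock) [-0.1  0.4  0. ] grip 0.2 toolx [-0.     0.001 -1.   ]
yaw units 0.03998894319830094 shift now-axes units [  2.83  16.96 -24.95] after-yaw axes [  2.83  16.87 -25.01]
[-1.27  0.12  1.65  0.    1.37 -1.43]
```

{"method": "play_rows", "body": {
  "moves": [
    {"delta_pos": [0,0,-1],"yaw": 0},
    {"delta_pos": [0,0,-1],"yaw": 0},
    {"delta_pos": [0,0,-1],"yaw": 0},
    {"delta_pos": [0,0.6,-1],"yaw": 0},
    {"delta_pos": [0,0.7,-1],"yaw": 0},
    {"delta_pos": [0,0.7,-1],"yaw": 0},
    {"delta_pos": [0,0.7,-1],"yaw": 0},
    {"delta_pos": [0,0.7,-1],"yaw": 0},
    {"delta_pos": [0,0.7,-1],"yaw": 0},
    {"delta_pos": [0,0.7,-1],"yaw": 0}
  ]
}}

```text
t: 2.32
tool_pos: [0.3246, -0.3351, 0.2354]
tcp_rot: [0.46, 0.537, -0.46, 0.537]
contact_force: [1.0, -0.0, -0.2]
grip_width: -0.0001
```

{"method": "play_rows", "body": {
  "moves": [
    {"delta_pos": [0,0.8,-1],"yaw": 0},
    {"delta_pos": [0,0.8,-1],"yaw": 0},
    {"delta_pos": [0,0.8,-1],"yaw": 0},
    {"delta_pos": [0,0.8,-1],"yaw": 0},
    {"delta_pos": [0,0.8,-1],"yaw": 0},
    {"delta_pos": [0,0.8,-1],"yaw": 0},
    {"delta_pos": [0,0.8,-1],"yaw": 0},
    {"delta_pos": [0,0.8,-1],"yaw": 0},
    {"delta_pos": [0,0.8,-1],"yaw": 0},
    {"delta_pos": [0,0.8,-1],"yaw": 0}
  ]
}}

```text
t: 3.15
tool_pos: [0.4836, -0.0571, 0.2355]
tcp_rot: [0.46, 0.537, -0.46, 0.537]
contact_force: [-0.0, -0.4, 0.2]
grip_width: 0.0002
```

{"method": "play_rows", "body": {
  "moves": [
    {"delta_pos": [0.4,0.8,-0.9],"yaw": 0},
    {"delta_pos": [0.4,0.8,-0.9],"yaw": 0},
    {"delta_pos": [0.3,0.8,-0.8],"yaw": 0},
    {"delta_pos": [0.3,0.8,-0.6],"yaw": 0},
    {"delta_pos": [0.3,0.5,-0.4],"yaw": 0},
    {"delta_pos": [0,0,0],"yaw": 0},
    {"delta_pos": [0,0,0],"yaw": 0}
  ]
}}

```text
t: 3.73
tool_pos: [0.5603, 0.0449, 0.1922]
tcp_rot: [0.459, 0.538, -0.46, 0.537]
contact_force: [-0.1, -0.5, 0.2]
grip_width: 0.0
```

```bash
python3 - <<'E'
from h import *
plan(D(57,0,132))
crop("wrist","pics/w1.png",0,0,512,384,1.5)
crop("side","pics/s2.png",220,150,320,270,5)
E
```

```text
t 3.73 tcpD [[ 92.   -9.7 192.2]] F(dock) [ 0.5 -0.2  0.2] grip 0.0 toolx [-0.002 -0.    -1.   ]
yaw units 0.01670506425976129 shift now-axes units [ 2.41  0.4  -1.4 ] after-yaw axes [ 2.41  0.39 -1.4 ]
```

View pics/w1.png

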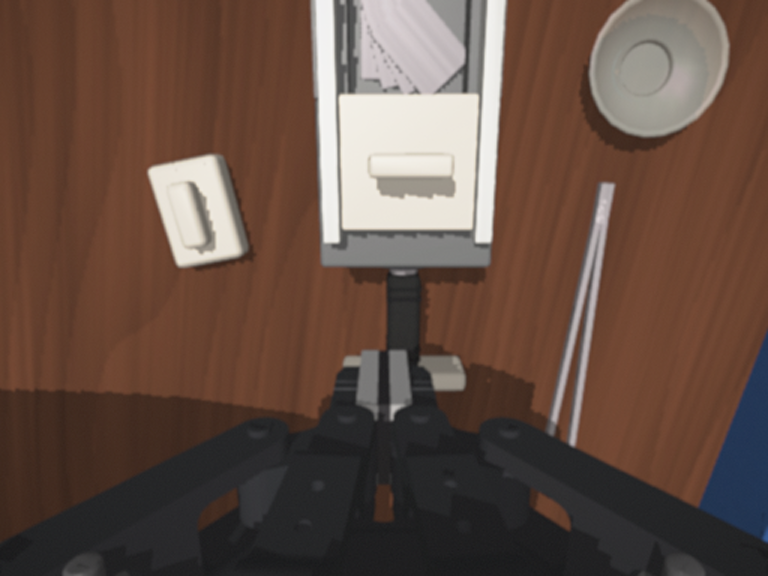

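View pics/s2.png

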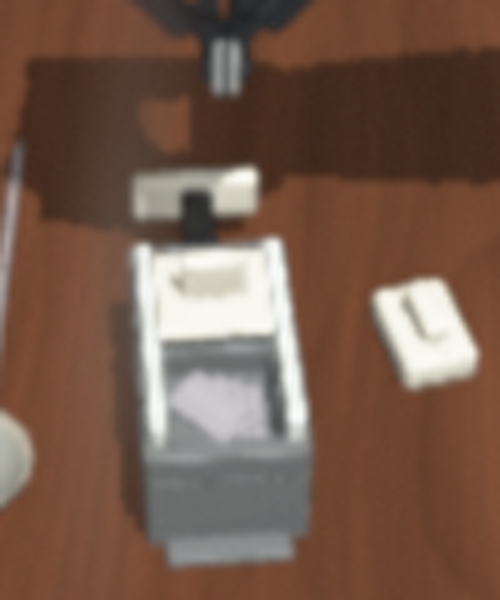

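```bash
python3 - <<'E'
from h import *
print(toD(ray("wrist",np.array([[411,158]])/1.5,.118)))
print("plate",toD(ray("wrist",np.array([[340,95],[478,94],[476,232],[342,230]])/1.5,.090)))
print("rail ends",toD(ray("wrist",np.array([[332,243],[484,243]])/1.5,.092)))
print("dock end",toD(ray("wrist",np.array([[322,266],[490,265]])/1.5,.075)))
E
```

```text
[[ 27.84743681   1.56448145 118.        ]]
plate [[  0.56520266 -29.54830442  90.        ]
 [  0.19651279  33.09241642  90.        ]
 [ 63.18896325  35.32865081  90.        ]
 [ 62.14824871 -30.08409752  90.        ]]
rail ends [[ 68.19653611 -34.93796839  92.        ]
 [ 68.26408293  39.11839663  92.        ]]
dock end [[ 83.58587846 -42.36132688  75.        ]
 [ 83.12561263  46.42997672  75.        ]]
```

{"method": "play_rows", "body": {
  "moves": [
    {"delta_pos": [0.5,0.2,-0.8],"yaw": 0},
    {"delta_pos": [0.5,0.23,-0.76],"yaw": 0},
    {"delta_pos": [0.6,0,0],"yaw": 0},
    {"delta_pos": [0.5,0,0],"yaw": 0},
    {"delta_pos": [0.3,0,0],"yaw": 0},
    {"delta_pos": [0.2,0,0],"yaw": 0},
    {"delta_pos": [0,0,0],"yaw": 0},
    {"delta_pos": [0,0,0],"yaw": 0}
  ]
}}

```text
t: 4.5
tool_pos: [0.5655, 0.0841, 0.1286]
tcp_rot: [0.46, 0.537, -0.46, 0.537]
contact_force: [0.2, 0.3, 0.2]
grip_width: -0.0004
```

```bash
python3 - <<'E'
from h import *
plan(D(-18,1,127))
crop("wrist","pics/w2.png",0,0,512,384,1.5)
E
```

```text
t 4.5 tcpD [[ 54.1   1.6 128.6]] F(dock) [-0.2  0.2  0.2] grip -0.4 toolx [ 0. -0. -1.]
yaw units -0.009735854806889054 shift now-axes units [ 0.06 -0.02 -2.88] after-yaw axes [ 0.06 -0.02 -2.88]
```

View pics/w2.png

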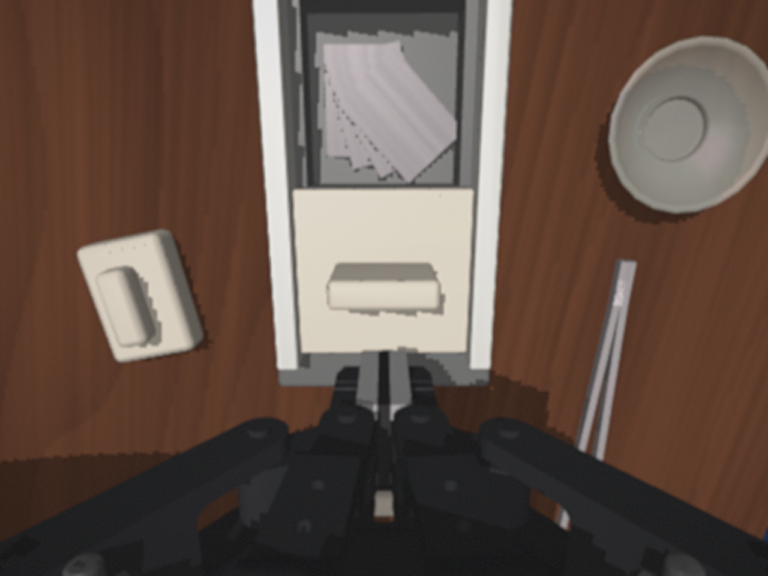

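{"method": "play_rows", "body": {
  "moves": [
    {"delta_pos": [0,0,-0.2],"yaw": 0},
    {"delta_pos": [0,0,-0.2],"yaw": 0},
    {"delta_pos": [0,0,-0.2],"yaw": 0},
    {"delta_pos": [0,0,-0.2],"yaw": 0},
    {"delta_pos": [0,0,-0.2],"yaw": 0},
    {"delta_pos": [0,0,-0.2],"yaw": 0},
    {"delta_pos": [0,0,-0.2],"yaw": 0},
    {"delta_pos": [0,0,-0.2],"yaw": 0},
    {"delta_pos": [0,0,-0.2],"yaw": 0},
    {"delta_pos": [0,0,-0.2],"yaw": 0}
  ]
}}

```text
t: 5.38
tool_pos: [0.5575, 0.1347, 0.1282]
tcp_rot: [0.46, 0.537, -0.46, 0.537]
contact_force: [0.6, 0.8, 0.4]
grip_width: 0.0
```

```bash
python3 - <<'E'
from h import *
plan(D(-18,1,127))
crop("wrist","pics/w3.png",0,0,512,384,1.5)
E
```

```text
t 5.38 tcpD [[  2.9   1.4 128.2]] F(dock) [-0.7  0.7  0.4] grip 0.0 toolx [-0. -0. -1.]
yaw units 0.002356400545675169 shift now-axes units [ 0.05 -0.02 -0.84] after-yaw axes [ 0.05 -0.02 -0.84]
```

View pics/w3.png

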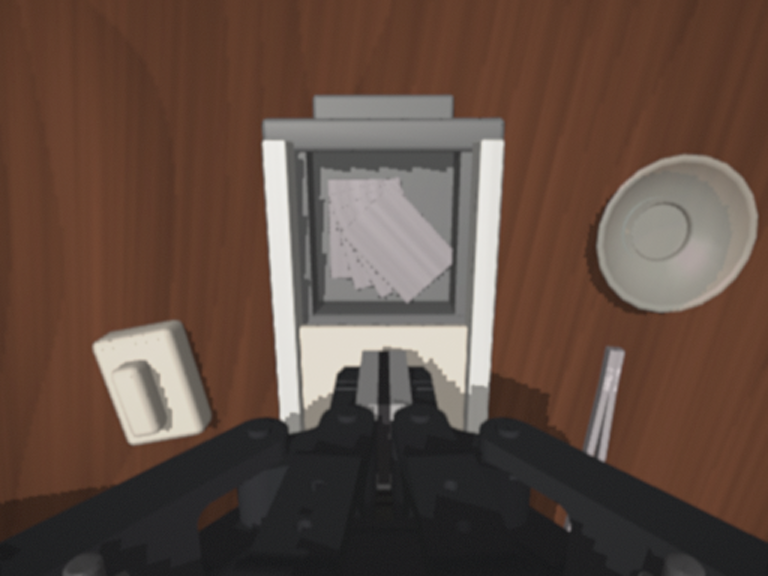

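```bash
python3 - <<'E'
from h import *
print(toD(ray("wrist",np.array([[384,325]])/1.5,.090)))
print("rail ends",toD(ray("wrist",np.array([[275,142],[492,142]])/1.5,.092)))
print(status.get_obs()["contact_force"])
crop("side","pics/s3.png",220,150,320,270,5)
crop("top","pics/t3.png",175,165,305,240,6)
E
```

```text
[[-2.84711396  1.4199013  90.        ]]
rail ends [[-68.60162383 -35.16533655  92.        ]
 [-68.60147493  37.60984345  92.        ]]
[-0.79831826 -0.05359841 -0.48822226]
```

View pics/s3.png

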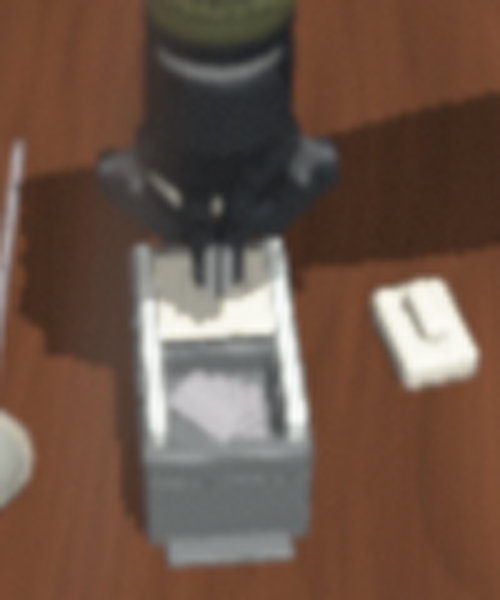

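View pics/t3.png

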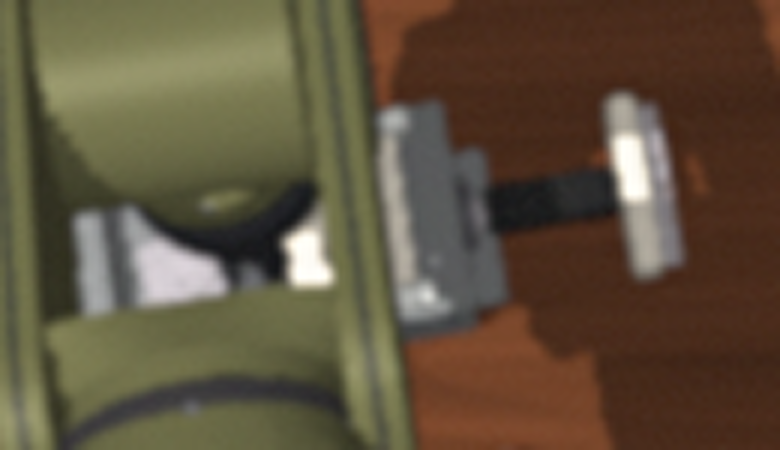

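```bash
python3 - <<'E'
from h import *
o=status.get_obs();M=R.from_quat(o["tcp_rot"]).as_matrix()
tip=o["tool_pos"]+.025*M[:,0]
for n,b in(("side",(220,150,5)),("wrist",(0,0,1.5))):
  for s in(0,.025): print(n,(proj(n,o["tool_pos"]+s*M[:,0])-b[:2])*b[2])
  print("fin top now? c=60:",(proj(n,D(25,0,118))-b[:2])*b[2],"c=24",(proj(n,D(-18,0,118))-b[:2])*b[2])
print("w2 edge",toD(ray("wrist",np.array([[384,188],[384,297],[384,282]])/1.5,.090))+[51.2,0,0])
print("w2 fin",toD(ray("wrist",np.array([[384,297],[384,282],[384,310]])/1.5,.118))+[51.2,0,0])
E
python3 - <<'E'
import sys;sys.path.insert(0,'.')
from h import *
crop("side","pics/s4.png",235,185,290,235,14)
E
```

```text
side [[214.32820906 275.68902428]]
side [[214.07031904 307.15317982]]
fin top now? c=60: [[213.63175999 259.70187828]] c=24 [[220.14940619 316.96193191]]
wrist [[384.28399832 383.37254467]]
wrist [[384.10573931 351.25236216]]
fin top now? c=60: [[379.78476196 429.10957018]] c=24 [[379.54253536 306.90035607]]
w2 edge [[-1.21999922  1.42481249 90.        ]
 [38.29128322  1.44651816 90.        ]
 [32.56473848  1.44337226 90.        ]]
w2 fin [[ 29.97912931   1.38854834 118.        ]
 [ 25.16795647   1.3859053  118.        ]
 [ 34.21593988   1.39087585 118.        ]]
```

View pics/s4.png

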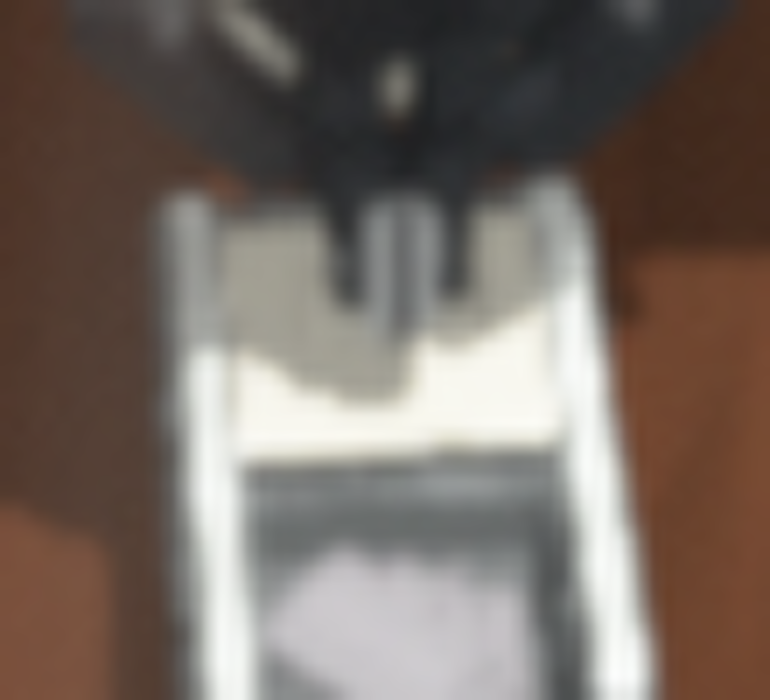

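{"method": "play_rows", "body": {
  "moves": [
    {"delta_pos": [0.1,0,0],"yaw": 0},
    {"delta_pos": [0.1,0,0],"yaw": 0},
    {"delta_pos": [0,0,0],"yaw": 0}
  ]
}}

```text
t: 5.83
tool_pos: [0.5572, 0.1338, 0.1224]
tcp_rot: [0.459, 0.538, -0.46, 0.537]
contact_force: [0.2, 0.3, -0.2]
grip_width: -0.0004
```

{"method": "play_rows", "body": {
  "moves": [
    {"delta_pos": [0.1,0,0],"yaw": 0},
    {"delta_pos": [0.1,0,0],"yaw": 0},
    {"delta_pos": [0,0,0],"yaw": 0}
  ]
}}

```text
t: 6.08
tool_pos: [0.5572, 0.1339, 0.1174]
tcp_rot: [0.459, 0.538, -0.46, 0.537]
contact_force: [-0.1, 0.4, 0.3]
grip_width: -0.0005
```

{"method": "play_rows", "body": {
  "moves": [
    {"delta_pos": [0.1,0,0],"yaw": 0},
    {"delta_pos": [0,0,0],"yaw": 0}
  ]
}}

```text
t: 6.25
tool_pos: [0.5573, 0.134, 0.1152]
tcp_rot: [0.459, 0.537, -0.46, 0.537]
contact_force: [-0.2, 0.1, 0.1]
grip_width: 0.0001
```

```bash
python3 - <<'E'
from h import *
plan(D(-18,1,127))
crop("wrist","pics/w4.png",100,150,400,384,2.5)
crop("side","pics/s5.png",235,185,290,235,14)
E
```

```text
t 6.25 tcpD [[  3.5   1.2 115.2]] F(dock) [-0.1 -0.2  0.1] grip 0.1 toolx [-0.001 -0.    -1.   ]
yaw units 6.797375560363487e-05 shift now-axes units [-0.47 -0.01 -0.86] after-yaw axes [-0.47 -0.01 -0.86]
```

View pics/w4.png

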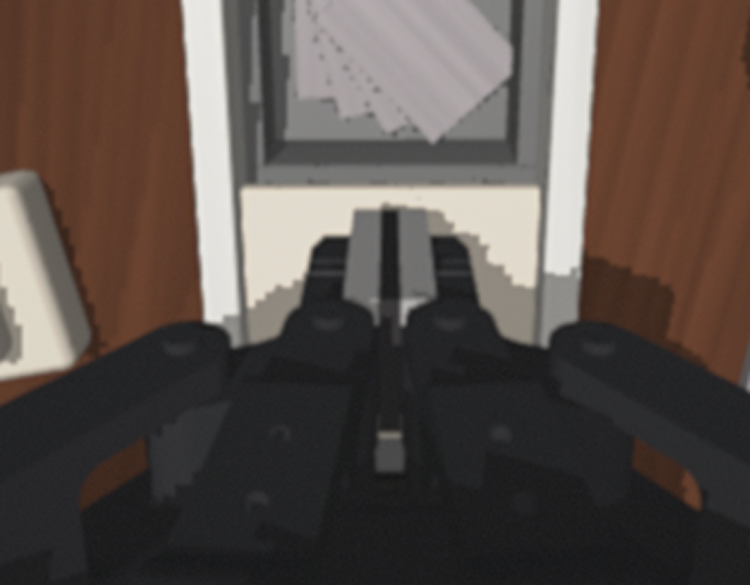

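View pics/s5.png

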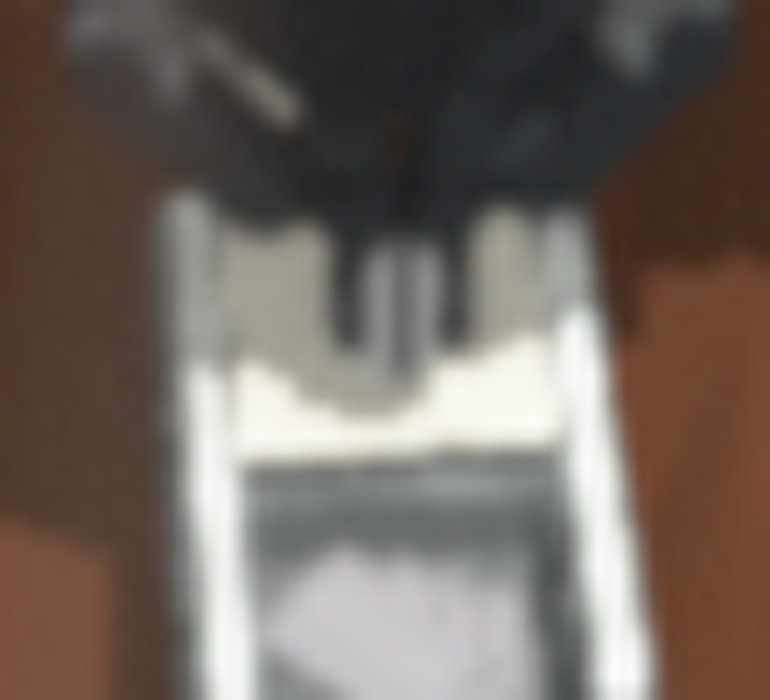

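{"method": "play_rows", "body": {
  "moves": [
    {"delta_pos": [0.1,0,0],"yaw": 0},
    {"delta_pos": [0.1,0,0],"yaw": 0},
    {"delta_pos": [0,0,0],"yaw": 0}
  ]
}}

```text
t: 6.6
tool_pos: [0.5572, 0.1341, 0.1101]
tcp_rot: [0.459, 0.538, -0.46, 0.537]
contact_force: [-0.4, 0.8, 0.1]
grip_width: -0.0001
```

{"method": "play_rows", "body": {
  "moves": [
    {"delta_pos": [0.1,0,0],"yaw": 0},
    {"delta_pos": [0,0,0],"yaw": 0}
  ]
}}

```text
t: 6.77
tool_pos: [0.5573, 0.1341, 0.1076]
tcp_rot: [0.459, 0.538, -0.46, 0.537]
contact_force: [0.3, -0.8, -0.4]
grip_width: 0.0003
```

{"method": "play_rows", "body": {
  "moves": [
    {"delta_pos": [0.1,0,0],"yaw": 0},
    {"delta_pos": [0,0,0],"yaw": 0}
  ]
}}

```text
t: 6.93
tool_pos: [0.5573, 0.1341, 0.1052]
tcp_rot: [0.459, 0.537, -0.46, 0.537]
contact_force: [0.8, -0.1, 0.1]
grip_width: -0.0003
```

```bash
python3 - <<'E'
from h import *
plan(D(-18,1,127))
crop("wrist","pics/w5.png",100,150,400,384,2.5)
crop("side","pics/s6.png",235,185,290,235,14)
E
```

```text
t 6.93 tcpD [[  3.4   1.2 105.2]] F(dock) [0.2 0.8 0.1] grip -0.3 toolx [-0.001 -0.    -1.   ]
yaw units 0.0011510950854264664 shift now-axes units [-0.87 -0.01 -0.86] after-yaw axes [-0.87 -0.01 -0.86]
```

View pics/w5.png

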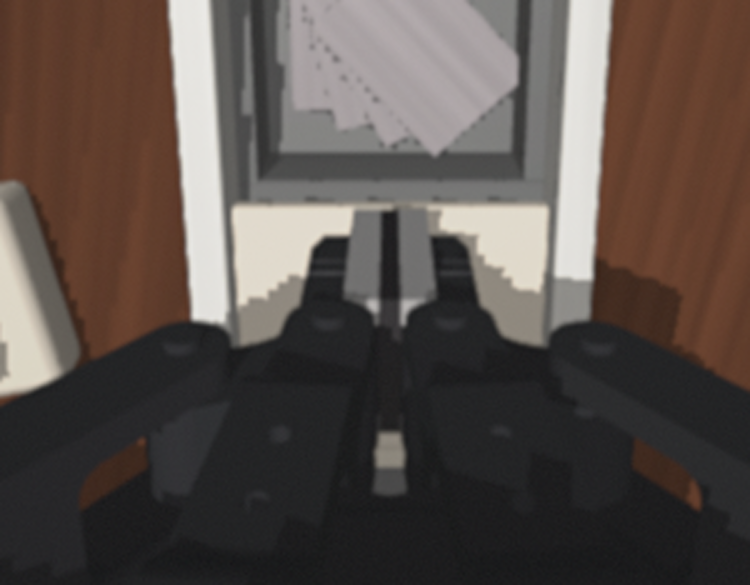

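View pics/s6.png

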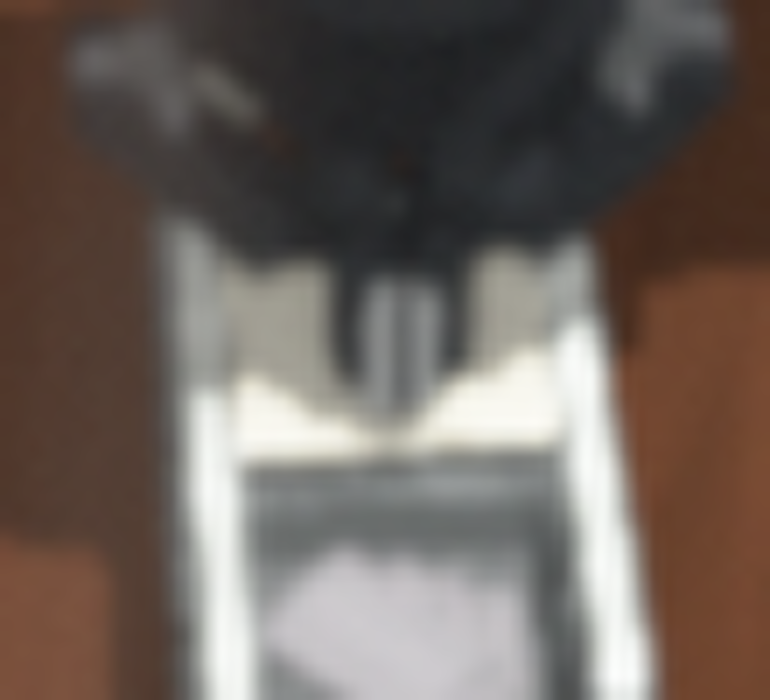

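{"method": "play_rows", "body": {
  "moves": [
    {"delta_pos": [0.08,0,0],"yaw": 0},
    {"delta_pos": [0,0,0],"yaw": 0}
  ]
}}

```text
t: 7.2
tool_pos: [0.5575, 0.1341, 0.1034]
tcp_rot: [0.46, 0.537, -0.46, 0.537]
contact_force: [0.8, -0.6, -0.1]
grip_width: -0.0002
```

{"method": "play_rows", "body": {
  "moves": [
    {"delta_pos": [0.08,0,0],"yaw": 0},
    {"delta_pos": [0,0,0],"yaw": 0}
  ]
}}

```text
t: 7.37
tool_pos: [0.5574, 0.1341, 0.1013]
tcp_rot: [0.46, 0.537, -0.46, 0.537]
contact_force: [-0.3, 0.0, 0.1]
grip_width: -0.0001
```

```bash
python3 - <<'E'
from h import *
plan(D(-18,1,127))
o=status.get_obs();M=R.from_quat(o["tcp_rot"]).as_matrix()
c=cams.calibration("wrist");Mc=R.from_quat(c["rotation"]).as_matrix()
print("cam in tool",(M.T@(c["origin"]-o["tool_pos"])).round(4),"\n",(M.T@Mc).round(3))
E
```

```text
t 7.37 tcpD [[  3.5   1.3 101.3]] F(dock) [-0.1 -0.3  0.1] grip -0.1 toolx [-0.001 -0.    -1.   ]
yaw units 0.001393775885036254 shift now-axes units [-1.03 -0.01 -0.86] after-yaw axes [-1.03 -0.01 -0.86]
cam in tool [-0.137  -0.0004 -0.068 ] 
 [[-0.     0.271 -0.963]
 [ 1.     0.001 -0.   ]
 [ 0.001 -0.963 -0.271]]
```

{"method": "play_rows", "body": {
  "moves": [
    {"delta_pos": [0.08,0,0],"yaw": 0},
    {"delta_pos": [0,0,0],"yaw": 0}
  ]
}}

```text
t: 7.53
tool_pos: [0.5574, 0.1341, 0.0993]
tcp_rot: [0.46, 0.537, -0.46, 0.537]
contact_force: [-0.3, -0.3, 0.9]
grip_width: 0.0003
```

{"method": "play_rows", "body": {
  "moves": [
    {"delta_pos": [0.08,0,0],"yaw": 0},
    {"delta_pos": [0,0,0],"yaw": 0}
  ]
}}

```text
t: 7.7
tool_pos: [0.5574, 0.1341, 0.0973]
tcp_rot: [0.46, 0.537, -0.46, 0.537]
contact_force: [-0.1, 0.7, -1.0]
grip_width: -0.0002
```

```bash
python3 - <<'E'
from h import *
plan(D(-18,1,127))
crop("wrist","pics/w6.png",100,150,400,384,2.5)
crop("side","pics/s7.png",235,185,290,235,14)
E
```

```text
t 7.7 tcpD [[ 3.4  1.3 97.3]] F(dock) [-0.7  0.  -1. ] grip -0.2 toolx [-0.001 -0.    -1.   ]
yaw units 0.001077923267234023 shift now-axes units [-1.19 -0.01 -0.86] after-yaw axes [-1.19 -0.01 -0.86]
```

View pics/w6.png

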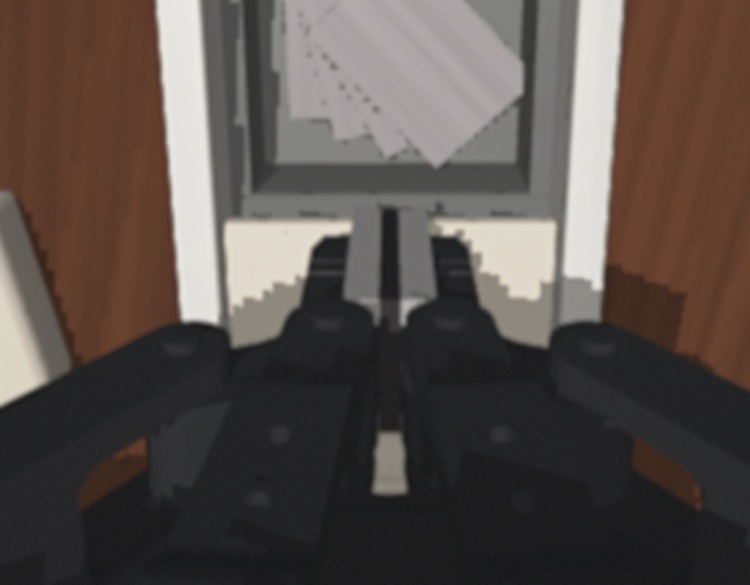

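View pics/s7.png

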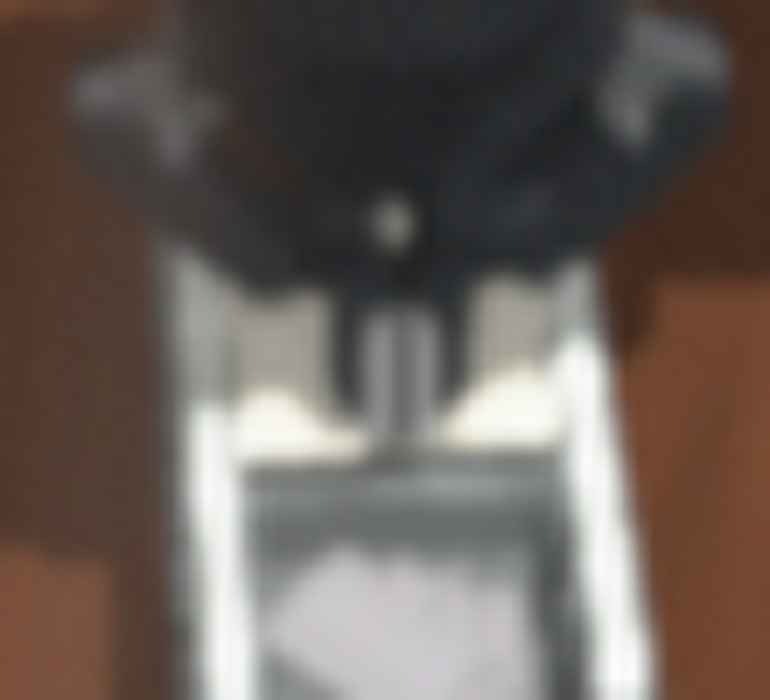

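```bash
python3 - <<'E'
from h import *
o=status.get_obs();M=R.from_quat(o["tcp_rot"]).as_matrix()
for s in(0,.01,.025):
  for zz in (-.011,0): print(s,zz,"side",((proj("side",o["tool_pos"]+M@[s,0,zz])-[235,185]+.5)*14).round(), "wrist",((proj("wrist",o["tool_pos"]+M@[s,0,zz])-[100,150]+.5)*2.5).round())
print(proj("side",[D(-1,0,90)])*14-[235*14,185*14])
E
```

```text
0 -0.011 side [[401. 436.]] wrist [[392. 209.]]
0 0 side [[396. 395.]] wrist [[392. 265.]]
0.01 -0.011 side [[401. 471.]] wrist [[392. 189.]]
0.01 0 side [[396. 429.]] wrist [[392. 242.]]
0.025 -0.011 side [[400. 521.]] wrist [[392. 163.]]
0.025 0 side [[396. 480.]] wrist [[392. 212.]]
[[398.1372312  430.47169423]]
```

{"method": "play_rows", "body": {
  "moves": [
    {"delta_pos": [-0.5,0,0],"yaw": 0},
    {"delta_pos": [-0.9,0,0],"yaw": 0},
    {"delta_pos": [-0.4,0,0],"yaw": 0},
    {"delta_pos": [0,0,0.8],"yaw": 0},
    {"delta_pos": [0,0,0.8],"yaw": 0},
    {"delta_pos": [0,0,0.5],"yaw": 0},
    {"delta_pos": [0,0,0],"yaw": 0}
  ]
}}

```text
t: 8.38
tool_pos: [0.5664, 0.0805, 0.1435]
tcp_rot: [0.461, 0.536, -0.46, 0.537]
contact_force: [-0.6, -0.4, -0.6]
grip_width: 0.0004
```

```bash
python3 - <<'E'
from h import *
plan(D(57,1,103))
crop("wrist","pics/w7.png",0,0,512,384,1.5)
E
```

```text
t 8.38 tcpD [[ 57.8   1.9 143.5]] F(dock) [ 0.3 -0.6 -0.6] grip 0.4 toolx [ 0.001 -0.    -1.   ]
yaw units -0.02751722645856281 shift now-axes units [ 1.62 -0.04 -0.03] after-yaw axes [ 1.62 -0.04 -0.03]
```

View pics/w7.png

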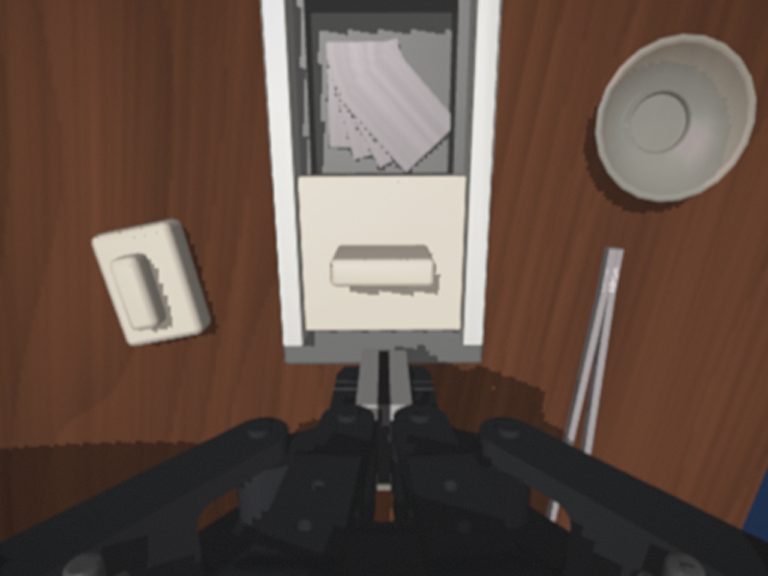

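Now lower to tip height ~103 mm beside the fin.

{"method": "play_rows", "body": {
  "moves": [
    {"delta_pos": [0.5,0,0],"yaw": 0},
    {"delta_pos": [0.5,0,0],"yaw": 0},
    {"delta_pos": [0.4,0,0],"yaw": 0},
    {"delta_pos": [0.22,0,0],"yaw": 0},
    {"delta_pos": [0,0,0],"yaw": 0},
    {"delta_pos": [0,0,-0.2],"yaw": 0},
    {"delta_pos": [0,0,-0.2],"yaw": 0},
    {"delta_pos": [0,0,-0.2],"yaw": 0},
    {"delta_pos": [0,0,-0.2],"yaw": 0},
    {"delta_pos": [0,0,-0.2],"yaw": 0}
  ]
}}

```text
t: 9.27
tool_pos: [0.5622, 0.1074, 0.1027]
tcp_rot: [0.46, 0.537, -0.459, 0.538]
contact_force: [1.8, -1.1, -0.4]
grip_width: 0.0001
```

```bash
python3 - <<'E'
from h import *
plan(D(-18,1,103))
crop("wrist","pics/w8.png",0,0,512,384,1.5)
E
```

```text
t 9.27 tcpD [[ 30.6   1.9 102.7]] F(dock) [ 1.3  1.6 -0.4] grip 0.1 toolx [ 0.001 -0.    -1.   ]
yaw units 0.0042517737338073165 shift now-axes units [-0.01 -0.03 -1.94] after-yaw axes [-0.01 -0.03 -1.94]
```

View pics/w8.png

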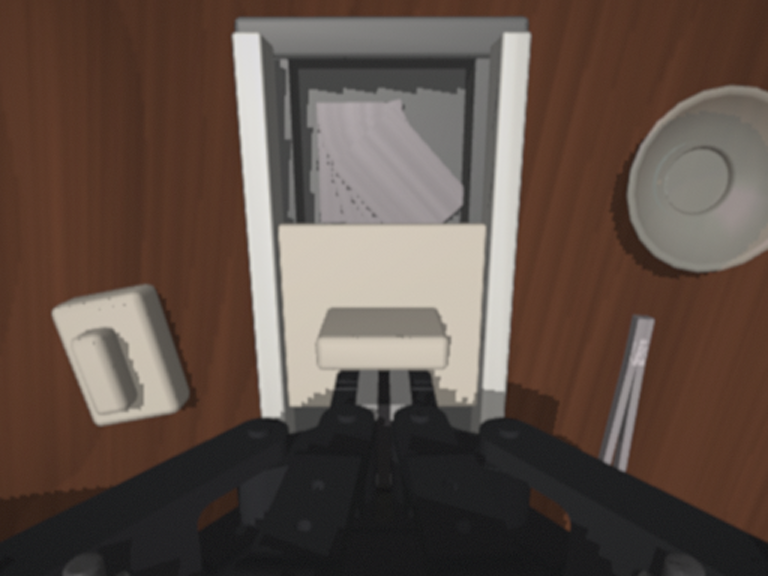

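Now the fin hides the fingertips and the cover is moving (its leading edge is at row 225, with the well partly covered). Continue.

{"method": "play_rows", "body": {
  "moves": [
    {"delta_pos": [0,0,-0.25],"yaw": 0},
    {"delta_pos": [0,0,-0.25],"yaw": 0},
    {"delta_pos": [0,0,-0.25],"yaw": 0},
    {"delta_pos": [0,0,-0.25],"yaw": 0},
    {"delta_pos": [0,0,-0.25],"yaw": 0},
    {"delta_pos": [0,0,-0.2],"yaw": 0},
    {"delta_pos": [0,0,-0.2],"yaw": 0},
    {"delta_pos": [0,0,0],"yaw": 0}
  ]
}}

```text
t: 9.98
tool_pos: [0.5552, 0.1488, 0.1021]
tcp_rot: [0.46, 0.538, -0.459, 0.537]
contact_force: [0.5, 0.3, 0.5]
grip_width: 0.0001
```

{"method": "play_rows", "body": {
  "moves": [
    {"delta_pos": [0,0,-0.12],"yaw": 0},
    {"delta_pos": [0,0,0],"yaw": 0}
  ]
}}

```text
t: 10.15
tool_pos: [0.5547, 0.1511, 0.102]
tcp_rot: [0.46, 0.538, -0.46, 0.537]
contact_force: [-1.0, 0.5, -0.5]
grip_width: -0.0001
```

```bash
python3 - <<'E'
from h import *
plan(D(-18,1,103))
crop("wrist","pics/w9.png",0,0,512,384,1.5)
E
```

```text
t 10.15 tcpD [[-13.7   1.3 102. ]] F(dock) [-0.6 -0.9 -0.5] grip -0.1 toolx [-0.001  0.    -1.   ]
yaw units 0.002027216738358319 shift now-axes units [-0.04 -0.01 -0.17] after-yaw axes [-0.04 -0.01 -0.17]
```

View pics/w9.png

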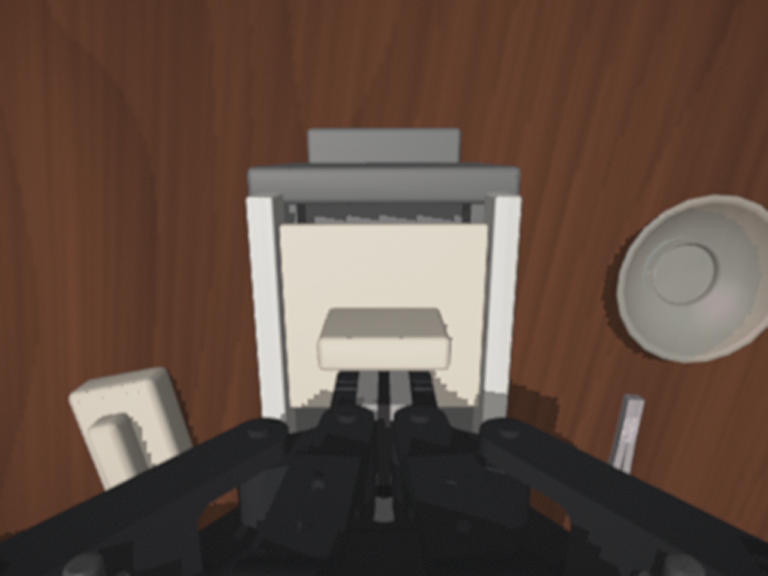

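{"method": "play_rows", "body": {
  "moves": [
    {"delta_pos": [0,0,-0.12],"yaw": 0},
    {"delta_pos": [0,0,-0.1],"yaw": 0},
    {"delta_pos": [0,0,0],"yaw": 0}
  ]
}}

```text
t: 10.45
tool_pos: [0.5542, 0.154, 0.102]
tcp_rot: [0.458, 0.536, -0.461, 0.539]
contact_force: [1.2, -8.6, -0.3]
grip_width: -0.0001
```

{"method": "play_rows", "body": {
  "moves": [
    {"delta_pos": [0,0,-0.08],"yaw": 0},
    {"delta_pos": [0,0,0],"yaw": 0}
  ]
}}

```text
t: 10.62
tool_pos: [0.5543, 0.1541, 0.102]
tcp_rot: [0.457, 0.535, -0.462, 0.54]
contact_force: [1.9, -15.1, 0.4]
grip_width: -0.0002
```

{"method": "play_rows", "body": {
  "moves": [
    {"delta_pos": [0,0,-0.06],"yaw": 0},
    {"delta_pos": [0,0,0],"yaw": 0}
  ]
}}

```text
t: 10.78
tool_pos: [0.5542, 0.1542, 0.1021]
tcp_rot: [0.456, 0.535, -0.462, 0.54]
contact_force: [1.9, -19.7, 0.8]
grip_width: 0.0002
```

```bash
python3 - <<'E'
from h import *
plan(D(-22,1,103))
crop("wrist","pics/w10.png",0,0,512,384,1.5)
E
```

```text
t 10.78 tcpD [[-16.9   1.3 102.1]] F(dock) [19.7 -1.1  0.8] grip 0.2 toolx [ 0.    -0.011 -1.   ]
yaw units 0.012639335272092576 shift now-axes units [-0.04 -0.01 -0.2 ] after-yaw axes [-0.04 -0.01 -0.2 ]
```

View pics/w10.png

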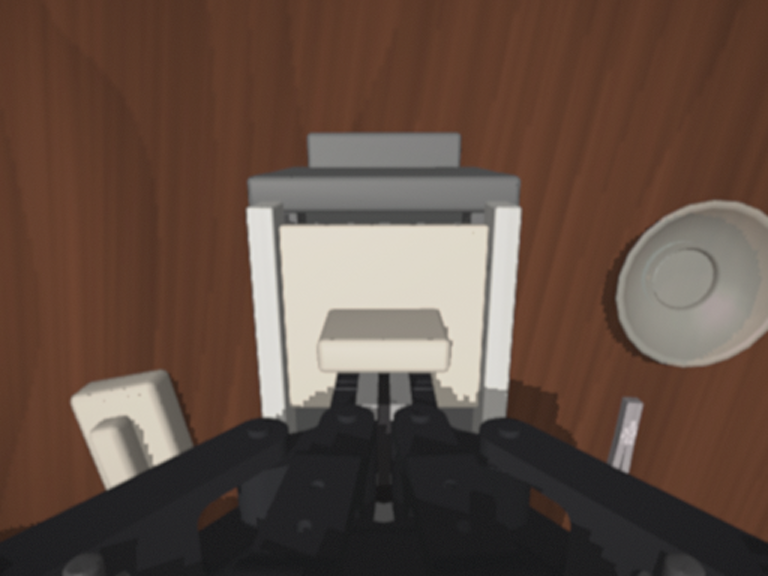

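{"method": "play_rows", "body": {
  "moves": [
    {"delta_pos": [0,0,0.4],"yaw": 0},
    {"delta_pos": [0,0,0.4],"yaw": 0},
    {"delta_pos": [-0.4,0,0.5],"yaw": 0},
    {"delta_pos": [-0.4,0,0.5],"yaw": 0},
    {"delta_pos": [-0.2,0,0.2],"yaw": 0},
    {"delta_pos": [0,0,0],"yaw": 0},
    {"delta_pos": [0,0,0],"yaw": 0}
  ]
}}

```text
t: 11.42
tool_pos: [0.562, 0.11, 0.1284]
tcp_rot: [0.461, 0.537, -0.459, 0.538]
contact_force: [-0.3, -0.3, -0.4]
grip_width: -0.0001
```

```bash
python3 - <<'E'
from h import *
plan(D(29,1,90))
crop("wrist","pics/w11.png",0,0,512,384,1.5)
crop("side","pics/s11.png",225,175,305,245,9)
E
```

```text
t 11.42 tcpD [[ 28.    2.1 128.4]] F(dock) [ 0.2 -0.3 -0.4] grip -0.1 toolx [ 0.002  0.001 -1.   ]
yaw units -0.008621602116759398 shift now-axes units [ 1.54 -0.05  0.04] after-yaw axes [ 1.54 -0.05  0.04]
```

View pics/w11.png

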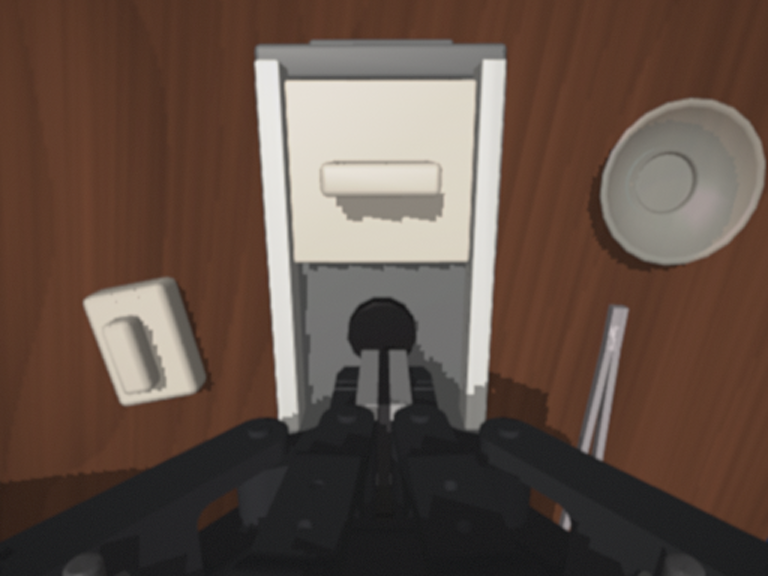

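View pics/s11.png

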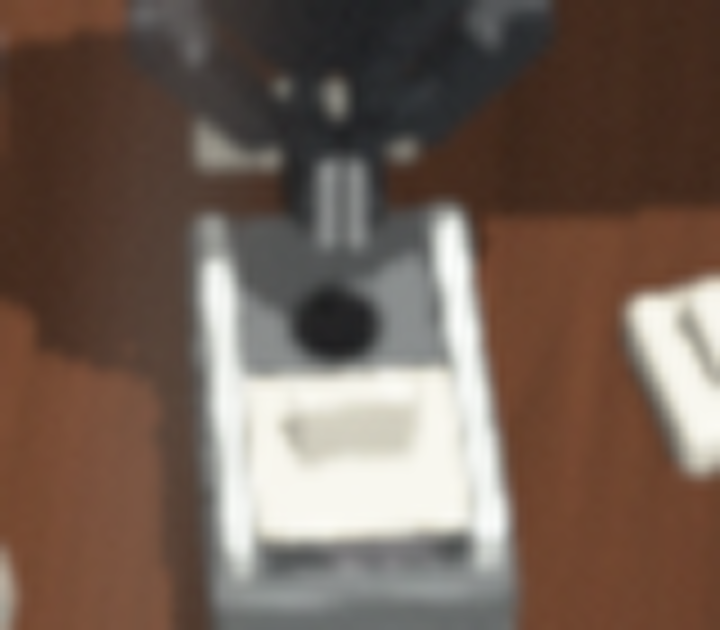

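```bash
python3 - <<'E'
from h import *
W=lambda u,v,z:toD(ray("wrist",np.array([[u,v]])/1.5,z))[0].round(1)
print("rail end",W(268,60,.092),W(494,60,.092),"edge",W(380,80,.09),"edge front",W(380,262,.09),"button",W(382,328,.083),"fin",W(381,178,.118))
E
```

```text
rail end [-68.5 -35.8  92. ] [-68.5  36.5  92. ] edge [-62.8   0.   90. ] edge front [-2.1 -0.1 90. ] button [25.7  0.6 83. ] fin [-33.    0.4 118. ]
```

{"method": "play_rows", "body": {
  "moves": [
    {"delta_pos": [0.4,-0.05,0],"yaw": 0},
    {"delta_pos": [0.5,0,0],"yaw": 0},
    {"delta_pos": [0.4,0,0],"yaw": 0},
    {"delta_pos": [0.25,0,0],"yaw": 0},
    {"delta_pos": [0,0,0],"yaw": 0}
  ]
}}

```text
t: 11.93
tool_pos: [0.5583, 0.11, 0.0855]
tcp_rot: [0.458, 0.539, -0.461, 0.536]
contact_force: [-0.2, -1.0, -0.2]
grip_width: -0.0005
```

{"method": "play_rows", "body": {
  "moves": [
    {"delta_pos": [0.1,0,0],"yaw": 0},
    {"delta_pos": [0.1,0,0],"yaw": 0},
    {"delta_pos": [0,0,0],"yaw": 0}
  ]
}}

```text
t: 12.18
tool_pos: [0.5603, 0.11, 0.0834]
tcp_rot: [0.46, 0.537, -0.46, 0.537]
contact_force: [-0.2, -0.8, -0.4]
grip_width: 0.0001
```

{"method": "play_rows", "body": {
  "moves": [
    {"delta_pos": [0.1,0,0],"yaw": 0},
    {"delta_pos": [0,0,0],"yaw": 0}
  ]
}}

```text
t: 12.35
tool_pos: [0.5607, 0.11, 0.0815]
tcp_rot: [0.46, 0.537, -0.459, 0.538]
contact_force: [0.2, 0.2, 1.5]
grip_width: -0.0005
```

{"method": "play_rows", "body": {
  "moves": [
    {"delta_pos": [0.08,0,0],"yaw": 0},
    {"delta_pos": [0,0,0],"yaw": 0}
  ]
}}

```text
t: 12.52
tool_pos: [0.5608, 0.11, 0.0814]
tcp_rot: [0.46, 0.537, -0.46, 0.537]
contact_force: [-4.9, -1.0, 12.8]
grip_width: 0.0001
```

```bash
python3 - <<'E'
from h import *
plan(D(29,1,90))
crop("wrist","pics/w12.png",100,150,400,384,2.5)
crop("side","pics/s12.png",225,175,305,245,9)
E
```

```text
t 12.52 tcpD [[27.8  0.9 81.4]] F(dock) [ 0.2 -5.  12.8] grip 0.1 toolx [ 0.001  0.    -1.   ]
yaw units 0.0009066652435498095 shift now-axes units [-0.35  0.    0.05] after-yaw axes [-0.35  0.    0.05]
```

View pics/w12.png

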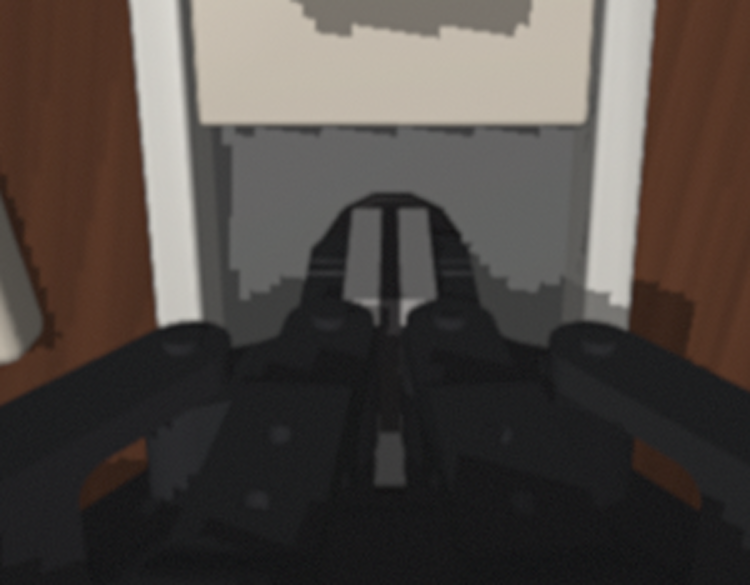

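View pics/s12.png

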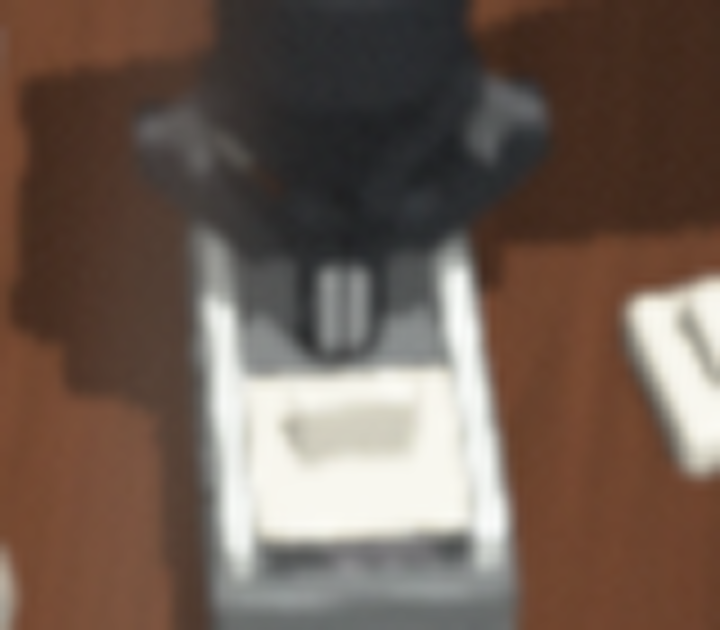

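{"method": "play_rows", "body": {
  "moves": [
    {"delta_pos": [0.08,0,0],"yaw": 0},
    {"delta_pos": [0,0,0],"yaw": 0}
  ]
}}

```text
t: 12.78
tool_pos: [0.5609, 0.1101, 0.0813]
tcp_rot: [0.46, 0.537, -0.46, 0.537]
contact_force: [-10.1, -1.3, 21.2]
grip_width: 0.0
```

{"method": "play_rows", "body": {
  "moves": [
    {"delta_pos": [-0.3,0,0],"yaw": 0},
    {"delta_pos": [-0.6,0,0],"yaw": 0},
    {"delta_pos": [-0.8,0,0],"yaw": 0},
    {"delta_pos": [-0.8,0,0.3],"yaw": 0},
    {"delta_pos": [0,0,0.5],"yaw": 0},
    {"delta_pos": [0,0,0.5],"yaw": 0},
    {"delta_pos": [0,0,0],"yaw": 0}
  ]
}}

```text
t: 13.37
tool_pos: [0.565, 0.0758, 0.1385]
tcp_rot: [0.46, 0.537, -0.461, 0.537]
contact_force: [0.5, -0.5, -0.2]
grip_width: -0.0002
```

```bash
python3 - <<'E'
from h import *
plan(D(120,1,160))
crop("wrist","pics/w13.png",0,0,512,384,1.5)
W=lambda p:toD(ray("wrist",p,.09))
crop("side","pics/s13.png",225,175,305,245,9)
E
```

```text
t 13.37 tcpD [[ 62.3  -0.3 138.5]] F(dock) [ 0.5  0.4 -0.2] grip -0.2 toolx [-0.001 -0.001 -1.   ]
yaw units -0.021831143101057875 shift now-axes units [-0.86  0.05  2.31] after-yaw axes [-0.86  0.05  2.31]
```

View pics/w13.png

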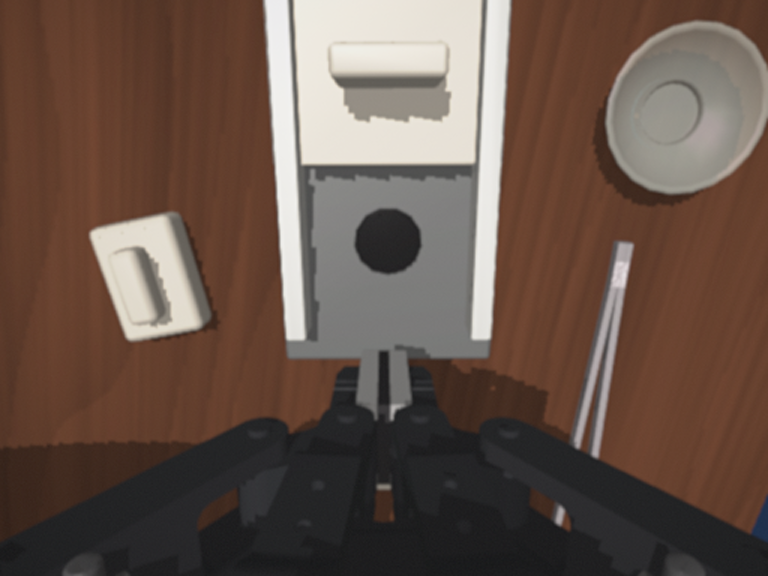

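View pics/s13.png

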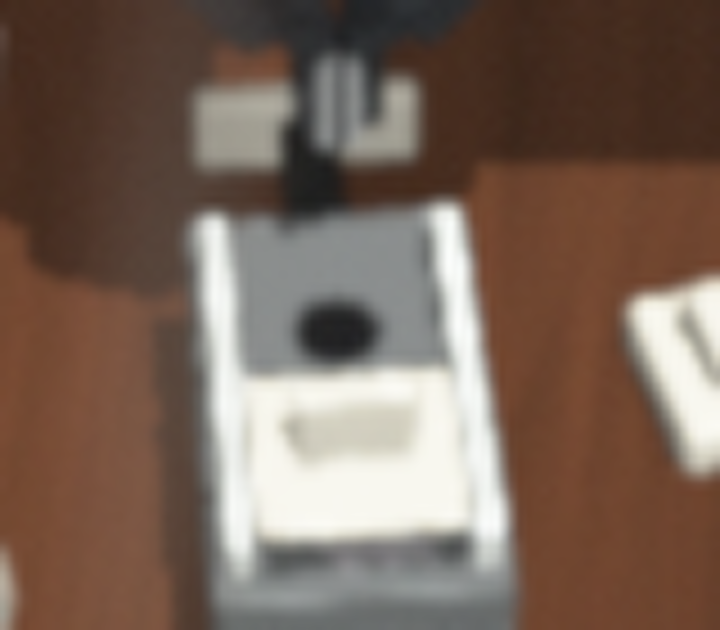

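{"method": "play_rows", "body": {
  "moves": [
    {"delta_pos": [0,0.03,0.7],"yaw": 0},
    {"delta_pos": [0,0.03,0.8],"yaw": 0},
    {"delta_pos": [0,0,0.8],"yaw": 0},
    {"delta_pos": [0,0,0.4],"yaw": 0},
    {"delta_pos": [0,0,0],"yaw": 0},
    {"delta_pos": [0,0,0],"yaw": 0},
    {"delta_pos": [0,0,0],"yaw": 0}
  ],
  "fingers": 60
}}

```text
t: 14.05
tool_pos: [0.5767, 0.0121, 0.1389]
tcp_rot: [0.46, 0.538, -0.46, 0.537]
contact_force: [-0.8, 0.3, 0.3]
grip_width: 0.0601
```

```bash
python3 - <<'E'
from h import *
plan(D(130,1,60))
crop("wrist","pics/w14.png",0,0,512,384,1.5)
crop("side","pics/s14.png",215,135,315,235,6)
o=status.get_obs();M=R.from_quat(o["tcp_rot"]).as_matrix()
for s in(-.01,0,.01,.025): print(s,((proj("side",o["tool_pos"]+M@[s,0,-.011])-[215,135]+.5)*6).round())
E
```

```text
t 14.05 tcpD [[126.9   1.5 138.9]] F(dock) [-0.4 -0.8  0.3] grip 60.1 toolx [-0.001  0.001 -1.   ]
yaw units 0.0041330801305270014 shift now-axes units [ 3.16 -0.02  0.13] after-yaw axes [ 3.16 -0.02  0.13]
-0.01 [[271. 222.]]
0 [[271. 238.]]
0.01 [[271. 253.]]
0.025 [[271. 276.]]
```

View pics/w14.png

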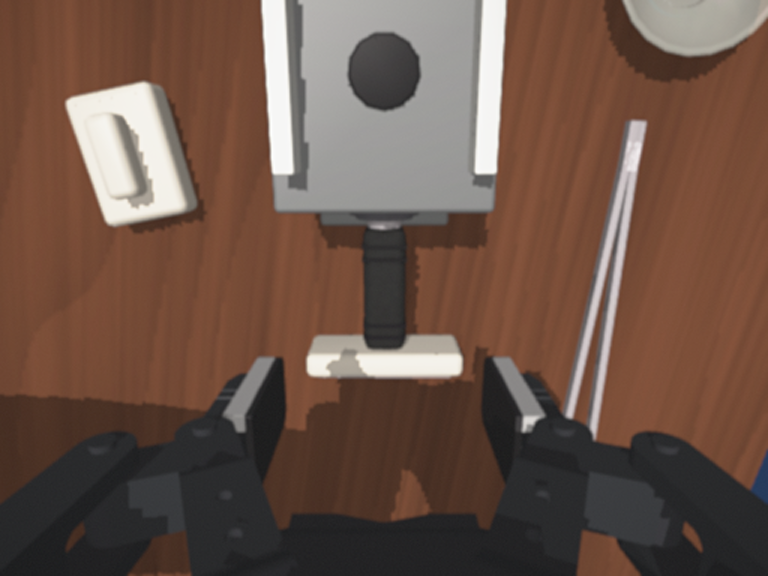

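View pics/s14.png

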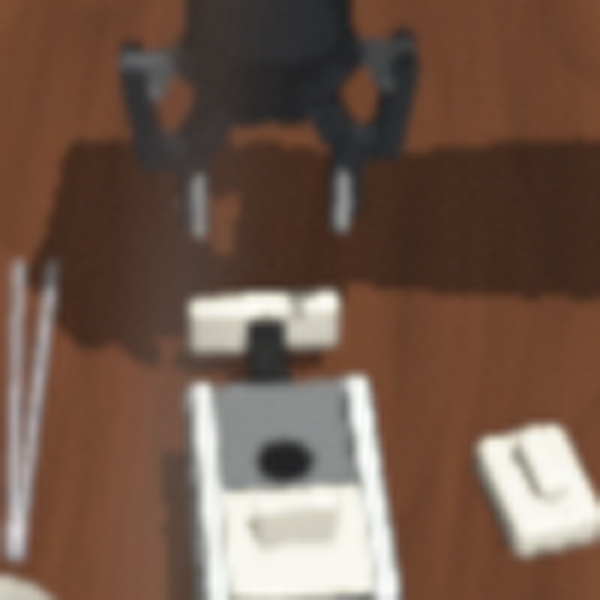

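{"method": "play_rows", "body": {
  "moves": [
    {"delta_pos": [0.6,-0.02,0.15],"yaw": 0},
    {"delta_pos": [0.8,0,0],"yaw": 0},
    {"delta_pos": [0.8,0,0],"yaw": 0},
    {"delta_pos": [0.5,0,0],"yaw": 0},
    {"delta_pos": [0.3,0,0],"yaw": 0},
    {"delta_pos": [0,0,0],"yaw": 0}
  ]
}}

```text
t: 14.65
tool_pos: [0.5758, 0.0082, 0.0625]
tcp_rot: [0.459, 0.538, -0.46, 0.536]
contact_force: [0.5, -0.1, -0.8]
grip_width: 0.06
```

```bash
python3 - <<'E'
from h import *
plan(D(130,1,28))
crop("wrist","pics/w15.png",0,0,512,384,1.5)
crop("side","pics/s15.png",215,135,315,235,6)
E
```

```text
t 14.65 tcpD [[ 1.307e+02 -1.000e-01  6.250e+01]] F(dock) [ 0.2  0.5 -0.8] grip 60.0 toolx [-0.004  0.    -1.   ]
yaw units 0.007139331355027183 shift now-axes units [ 1.38  0.05 -0.03] after-yaw axes [ 1.38  0.05 -0.03]
```

View pics/w15.png

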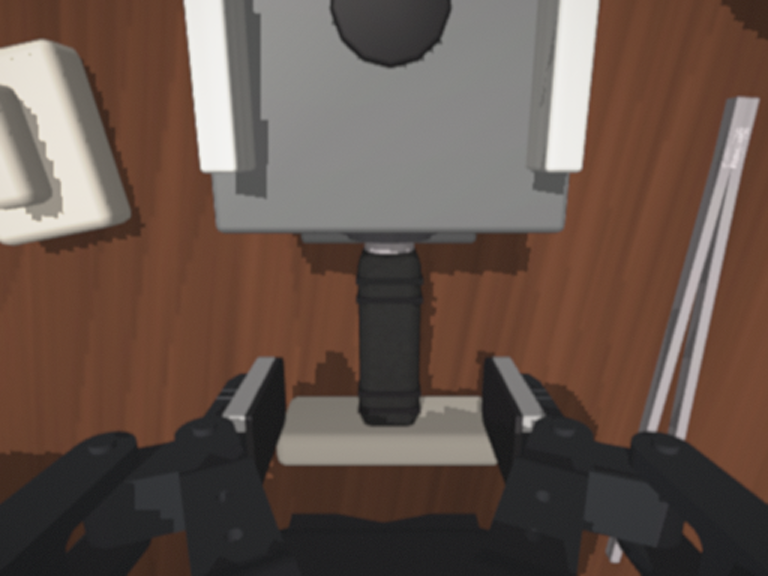

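View pics/s15.png

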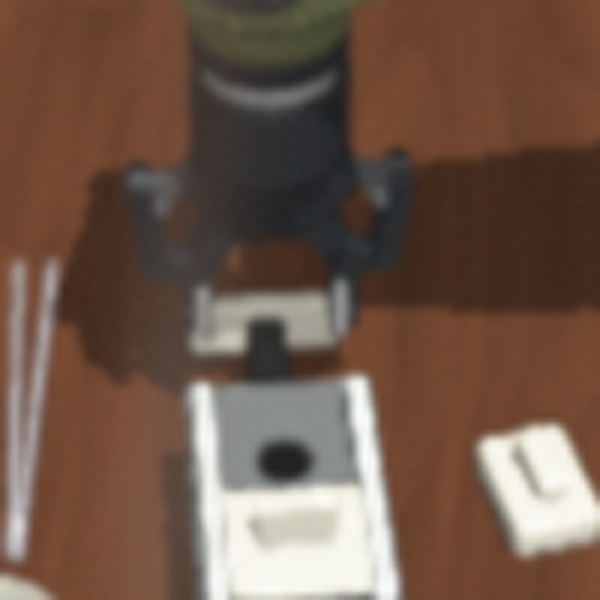

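```bash
python3 - <<'E'
from h import *
W=lambda u,v,z:toD(ray("wrist",np.array([[u,v]])/1.5,z))[0].round(1)
print("dock edge",W(390,232,.075),"head front top",W(330,398,.057),"grip start",W(390,255,.054),"grip centre line",W(389,330,.054))
E
```

```text
dock edge [83.5  3.1 75. ] head front top [140.4 -15.9  57. ] grip start [93.9  3.4 54. ] grip centre line [118.1   3.2  54. ]
```

{"method": "play_rows", "body": {
  "moves": [
    {"delta_pos": [0.4,0.07,-0.05],"yaw": 0},
    {"delta_pos": [0.4,0,0],"yaw": 0},
    {"delta_pos": [0.3,0,0],"yaw": 0},
    {"delta_pos": [0.2,0,0],"yaw": 0},
    {"delta_pos": [0.1,0,0],"yaw": 0},
    {"delta_pos": [0,0,0],"yaw": 0}
  ]
}}

```text
t: 15.25
tool_pos: [0.578, 0.0091, 0.0283]
tcp_rot: [0.459, 0.538, -0.46, 0.537]
contact_force: [-0.1, 0.2, 0.3]
grip_width: 0.0602
```

```bash
python3 - <<'E'
from h import *
plan(D(130,1,28))
crop("wrist","pics/w16.png",0,0,512,384,1.5)
crop("side","pics/s16.png",215,135,315,235,6)
E
```

```text
t 15.25 tcpD [[130.1   2.3  28.3]] F(dock) [-0.2 -0.1  0.3] grip 60.2 toolx [-0.002  0.    -1.   ]
yaw units 0.0004709224367636203 shift now-axes units [ 0.01 -0.05 -0.  ] after-yaw axes [ 0.01 -0.05 -0.  ]
```

View pics/w16.png

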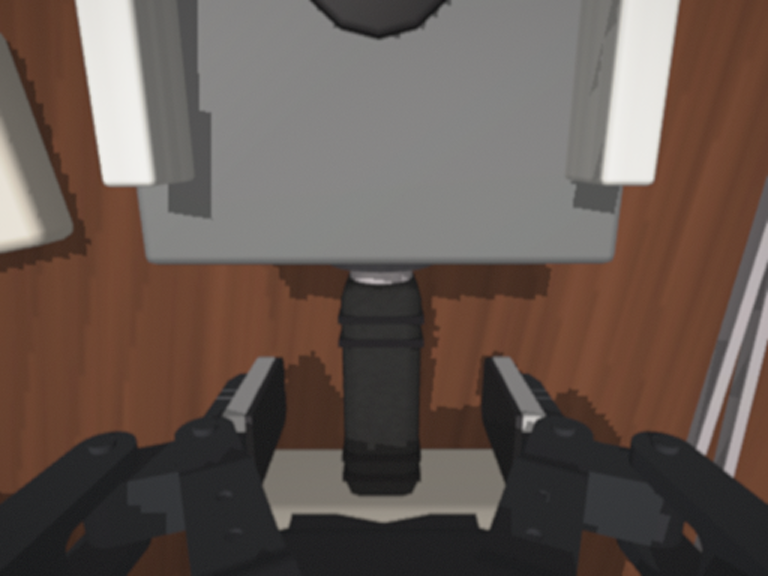

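View pics/s16.png

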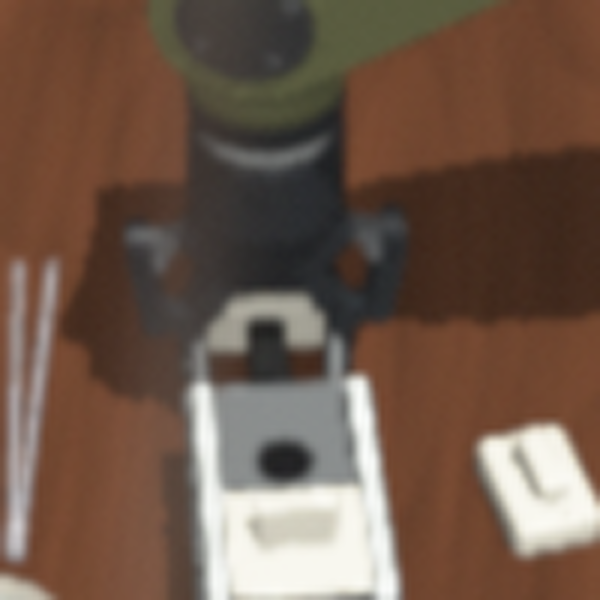

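{"method": "play_rows", "body": {
  "moves": [
    {"delta_pos": [0,0,0],"yaw": 0},
    {"delta_pos": [0,0,0],"yaw": 0},
    {"delta_pos": [0,0,0],"yaw": 0},
    {"delta_pos": [0,0,0],"yaw": 0},
    {"delta_pos": [0,0,0],"yaw": 0},
    {"delta_pos": [0,0,0],"yaw": 0}
  ],
  "fingers": 0
}}

```text
t: 15.85
tool_pos: [0.5781, 0.0089, 0.0297]
tcp_rot: [0.459, 0.538, -0.46, 0.537]
contact_force: [-4.0, -1.5, 4.3]
grip_width: 0.019
```

```bash
python3 - <<'E'
from h import *
plan(D(260,1,28))
crop("wrist","pics/w17.png",0,0,512,384,1.5)
E
```

```text
t 15.85 tcpD [[130.3   2.4  29.7]] F(dock) [ 0.8 -4.2  4.3] grip 19.0 toolx [-0.002 -0.    -1.   ]
yaw units 0.005617598779748039 shift now-axes units [ 0.07 -0.06  5.19] after-yaw axes [ 0.07 -0.06  5.19]
```

View pics/w17.png

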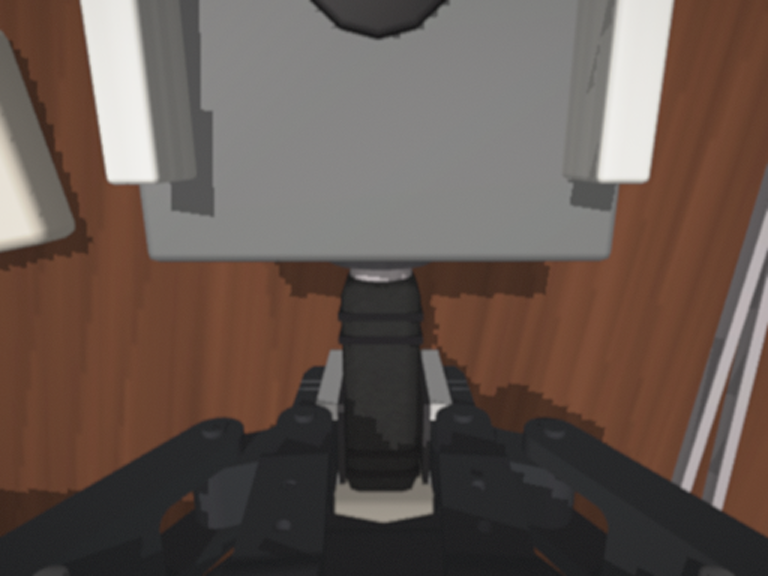

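{"method": "play_rows", "body": {
  "moves": [
    {"delta_pos": [0,0,0.1],"yaw": 0},
    {"delta_pos": [0,0,0.2],"yaw": 0},
    {"delta_pos": [0,0,0.2],"yaw": 0},
    {"delta_pos": [0,0,0.2],"yaw": 0},
    {"delta_pos": [0,0,0.2],"yaw": 0},
    {"delta_pos": [0,0,0.2],"yaw": 0}
  ]
}}

```text
t: 16.4
tool_pos: [0.5823, -0.0173, 0.0295]
tcp_rot: [0.46, 0.538, -0.46, 0.536]
contact_force: [-5.2, 3.4, 4.3]
grip_width: 0.0189
```

```bash
python3 - <<'E'
from h import *
plan(D(250,1,28))
crop("wrist","pics/w18.png",0,0,512,384,1.5)
E
```

```text
t 16.4 tcpD [[156.8   2.5  29.5]] F(dock) [-4.2 -4.7  4.3] grip 18.9 toolx [-0.002  0.002 -1.   ]
yaw units 0.0010323720067526626 shift now-axes units [ 0.05 -0.06  3.73] after-yaw axes [ 0.05 -0.06  3.73]
```

View pics/w18.png

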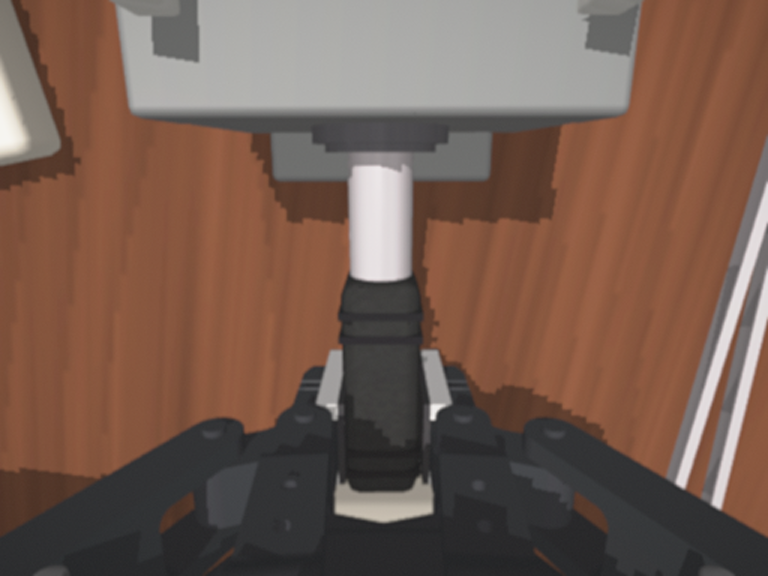

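The white inner tube is coming out (rows 165–280) with the grip unslipped; the button was evidently latched. Keep pulling.

{"method": "play_rows", "body": {
  "moves": [
    {"delta_pos": [0,0,0.25],"yaw": 0},
    {"delta_pos": [0,0,0.25],"yaw": 0},
    {"delta_pos": [0,0,0.25],"yaw": 0},
    {"delta_pos": [0,0,0.25],"yaw": 0},
    {"delta_pos": [0,0,0.2],"yaw": 0},
    {"delta_pos": [0,0,0.2],"yaw": 0},
    {"delta_pos": [0,0,0.2],"yaw": 0},
    {"delta_pos": [0,0,0.2],"yaw": 0}
  ]
}}

```text
t: 17.12
tool_pos: [0.5893, -0.0611, 0.0293]
tcp_rot: [0.46, 0.538, -0.459, 0.536]
contact_force: [-4.4, 5.3, 3.6]
grip_width: 0.0191
```

{"method": "play_rows", "body": {
  "moves": [
    {"delta_pos": [0,0,0.25],"yaw": 0},
    {"delta_pos": [0,0,0.25],"yaw": 0},
    {"delta_pos": [0,0,0.2],"yaw": 0},
    {"delta_pos": [0,0,0.2],"yaw": 0},
    {"delta_pos": [0,0,0.2],"yaw": 0},
    {"delta_pos": [0,0,0.2],"yaw": 0},
    {"delta_pos": [0,0,0],"yaw": 0}
  ]
}}

```text
t: 17.7
tool_pos: [0.5945, -0.094, 0.0294]
tcp_rot: [0.46, 0.538, -0.46, 0.536]
contact_force: [-4.6, 1.9, 3.5]
grip_width: 0.0189
```

```bash
python3 - <<'E'
from h import *
plan(D(250.3,2.4,29.7))
crop("wrist","pics/w19.png",0,0,512,384,1.5)
E
```

```text
t 17.7 tcpD [[234.5   2.7  29.4]] F(dock) [-2.6 -4.3  3.5] grip 18.9 toolx [-0.001  0.002 -1.   ]
yaw units -0.004006745967553488 shift now-axes units [-0.01 -0.01  0.63] after-yaw axes [-0.01 -0.01  0.63]
```

View pics/w19.png

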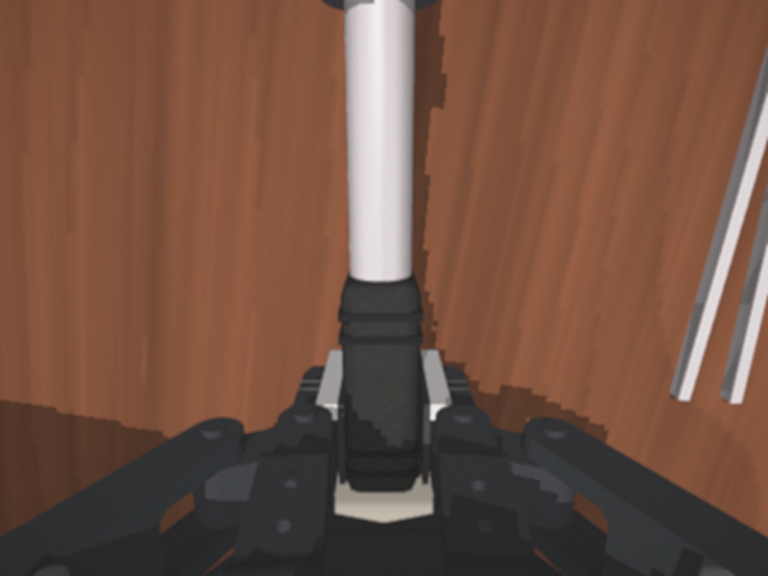

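{"method": "play_rows", "body": {
  "moves": [
    {"delta_pos": [0,0,0.2],"yaw": 0},
    {"delta_pos": [0,0,0.2],"yaw": 0},
    {"delta_pos": [0,0,0.1],"yaw": 0},
    {"delta_pos": [0,0,0.1],"yaw": 0},
    {"delta_pos": [0,0,0],"yaw": 0}
  ]
}}

```text
t: 18.17
tool_pos: [0.5968, -0.1085, 0.0293]
tcp_rot: [0.46, 0.538, -0.46, 0.536]
contact_force: [-4.1, 3.9, 4.8]
grip_width: 0.0187
```

{"method": "play_rows", "body": {
  "moves": [
    {"delta_pos": [0,0,0.1],"yaw": 0},
    {"delta_pos": [0,0,0],"yaw": 0}
  ]
}}

```text
t: 18.33
tool_pos: [0.5969, -0.1097, 0.0291]
tcp_rot: [0.461, 0.539, -0.459, 0.536]
contact_force: [-4.7, 8.3, 4.2]
grip_width: 0.019
```

```bash
python3 - <<'E'
from h import *
plan(D(250.3,2.4,29.7))
E
```

```text
t 18.33 tcpD [[250.5   2.6  29.1]] F(dock) [-8.9 -3.3  4.2] grip 19.0 toolx [-0.002  0.004 -1.   ]
yaw units -0.007243178005647989 shift now-axes units [-0.02 -0.01 -0.01] after-yaw axes [-0.02 -0.01 -0.01]
```

At the stop (travel 120.2 mm, force rising). Add a small pull to hold against the stop firmly.

{"method": "play_rows", "body": {
  "moves": [
    {"delta_pos": [0,0,0.1],"yaw": 0},
    {"delta_pos": [0,0,0],"yaw": 0},
    {"delta_pos": [0,0,0],"yaw": 0}
  ]
}}

```text
t: 18.58
tool_pos: [0.5968, -0.1099, 0.0288]
tcp_rot: [0.461, 0.54, -0.459, 0.534]
contact_force: [-5.1, 16.9, 5.7]
grip_width: 0.0188
```

{"method": "play_rows", "body": {
  "moves": [
    {"delta_pos": [0,0,0],"yaw": 0},
    {"delta_pos": [0,0,0],"yaw": 0},
    {"delta_pos": [0,0,0],"yaw": 0}
  ]
}}

```text
t: 18.83
tool_pos: [0.5968, -0.1099, 0.0288]
tcp_rot: [0.461, 0.54, -0.459, 0.534]
contact_force: [-5.3, 15.4, 5.9]
grip_width: 0.0188
```

```bash
python3 - <<'E'
from h import *
plan(D(250.3,2.4,29.7))
crop("wrist","pics/w20.png",0,0,512,384,1.5)
crop("side","pics/s20.png",200,110,330,260,4)
crop("top","pics/t20.png",170,130,330,280,4)
plan(D(250.3,2.4,29.7))
E
```

```text
t 18.83 tcpD [[250.6   2.5  28.8]] F(dock) [-16.   -2.8   5.9] grip 18.8 toolx [-0.003  0.008 -1.   ]
yaw units -0.0068125745526087704 shift now-axes units [-0.04 -0.   -0.01] after-yaw axes [-0.04 -0.   -0.01]
t 18.98 tcpD [[250.6   2.5  28.8]] F(dock) [-16.7  -1.9   5.3] grip 19.4 toolx [-0.003  0.008 -1.   ]
yaw units -0.006591767476463217 shift now-axes units [-0.04 -0.   -0.01] after-yaw axes [-0.04 -0.   -0.01]
```

View pics/w20.png

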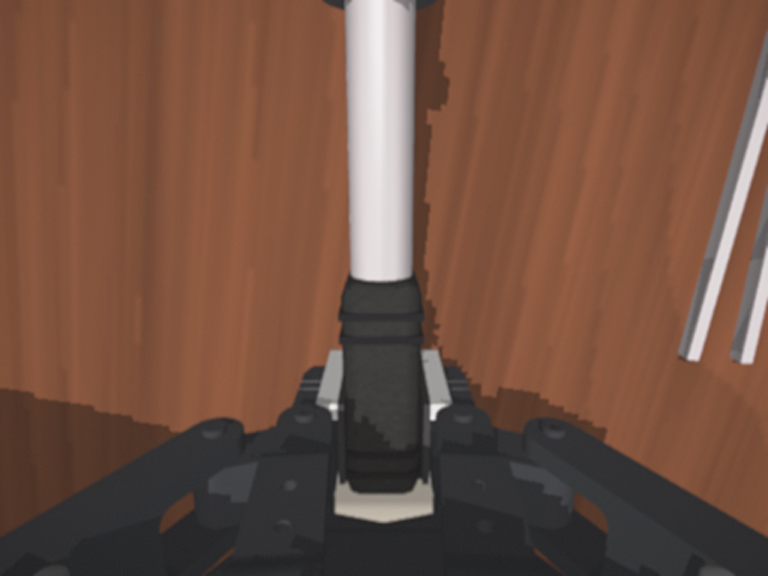

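View pics/s20.png

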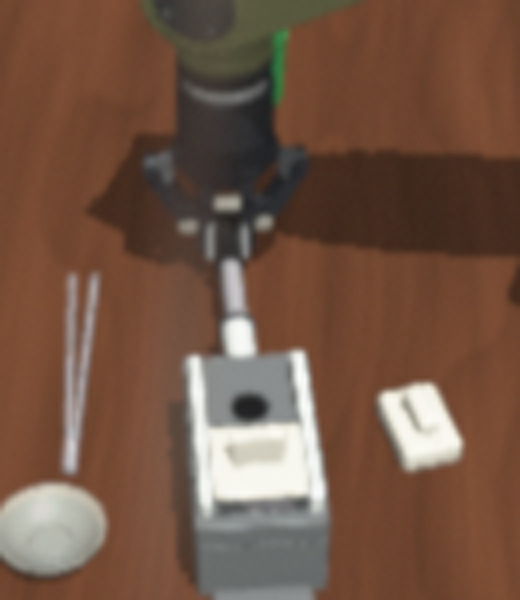

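View pics/t20.png

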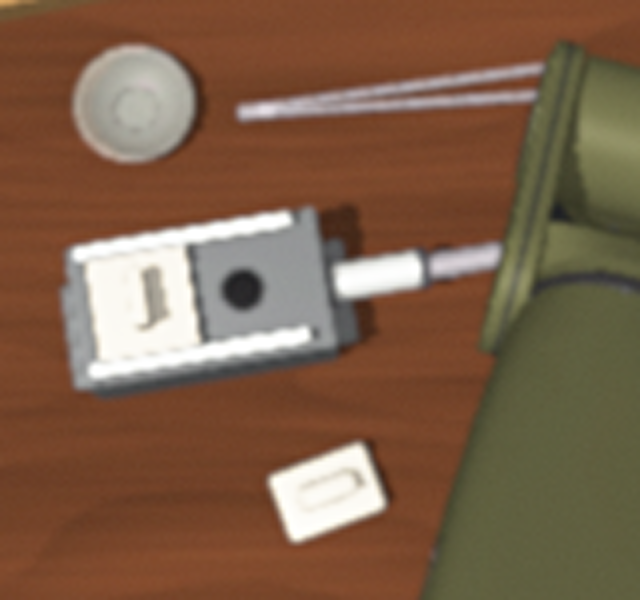

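```bash
python3 -c "
from cell import ticket
print(ticket.sign_off())"
```

```text
the job is handed in; nothing more can be done
None
```

The cover is home, the button is latched down, and the handle is out at its second stop. The arm was still gripping the scraper when I handed in at about 19 s of the 51 s.

- **Cover:** I pushed the fin until it met the hard stop, where the force rose to about 20 N. The wrist camera put the cover's edge 5.7 mm from the rail ends, against 6.0 mm expected.
- **Button:** I pressed it with closed fingertips to about 21 N. It stayed visibly lower afterwards, and the handle came free.
- **Handle:** The arm pulled out 120.3 mm with no slip seen in the grip. Both tubes show in the pictures, and the tool held still at the stop for the last 0.4 s with about 16 N of pull. The fingers stayed about 19 mm apart on the grip.
- **Bystanders:** The dish, tweezer and magnet look undisturbed in the last pictures. The tub and the cave were mostly out of view there, but the arm's path did not go near them.

Two things disagreed with what I was given:
- **Fingertip length:** The closed fingertips reach only about 4 mm ahead of the TCP, not the stated 25 mm. My first push therefore passed over the fin without touching it. I measured the true reach and repeated the push lower.
- **Wrist camera:** It read about 2 to 3 mm off the top and side cameras along the dock. I allowed for that in the button press and the grasp.

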